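# Unlock the transit rack and lay the volumes spine down

### The arm

A 6-joint arm with a two-finger parallel gripper is mounted at the origin on the work surface. World frame = base frame: x ahead of the robot, y to its left, z up, the work surface at z = 0. Lengths are in m, angles in rad, forces in N, time in s.
With the tool pointing down it reaches from about 0.4 to 0.825 m from the base axis. Payload 7 kg.
Tool frame: the origin (TCP) lies at the centre of the arm's flange, where the gripper is bolted on; the fingertips stand 178 mm ahead of it and the grasp point (between the pads) lies 159 mm ahead of it; z points along the fingers, y is the direction in which the jaws open and shut (so a half turn about z gives the same grasp; the last joint's range is limited). The gripper opens to 88 mm and grips with 3 to 60 N. Pads are 19 mm wide; open, the fingers measure 130 mm over their backs; the gripper's body (78 mm by 193 mm) begins 47 mm behind the grasp point.
Start: joints at [1.503, 0.359, 0.012, 0, -1.224, -0.288], TCP at [0.235, 0.633, 0.405] pointing down, gripper open.
Joint ranges: [-3.07, 3.07], [-1.43, 2.12], [-1.02, 1.25], [-3.03, 1.67], [-3.05, -0], [-3.03, 3.03]. Speed limits (rad/s): [2.39, 2.39, 3.01, 3.14, 3.14, 3.14].

### API

Orientations are given as [roll, pitch, yaw] about the fixed x, y, z axes, in that order (R = Rz(yaw) Ry(pitch) Rx(roll)).
In Python, from station import * gives the robot as it stands.
- The arm moves only by the tool send_rows, never from a script. Its argument "motion" is a list of rows, each an object with "offset": the shift along the tool's x, y, z in cm, a list of three; "turn": the turn about the tool's z in degrees. In form: [{"offset": [x, y, z], "turn": turn}, ...]. A call has 1 to 8 rows; each row is the pose to reach, as a shift and turn from the pose commanded when the call began, along the tool's axes at that moment; what a row does not reach only later rows make up. A row lasts 1/10 s, in which the tool goes at most 50 mm and 8.59 degrees, less where a joint would pass 70% of its speed; a pose out of reach is approached as far as the arm can. A call with a gripper value outside its range is refused whole. "hand" is the opening, from -1 (shut) to 1 (fully open), set as the call begins (left out, the last holds). The fingers move at their own pace and stop on an object; "squeeze" is the grip in N (left out, the last holds). Time passes only in rows, so rows that repeat a pose let the fingers close. It gives the time, the measured TCP pose, the force and the opening at its end, in the units of the state.
- get_state(): the state, without advancing time (a new reading comes with each control period).
- grab_frame(name): name is "side" or "top"; returns a dict with "frame" (400x640x3 uint8, blue, green, red), "range_z" (400x640 float32, m along the optical axis (not along the pixel's ray), 0 where there is no reading), "vertical_fov" (degrees; the focal length in pixels is half the picture's height over the tangent of half this angle, whatever the lens; pixels are square), "cx", "cy" (the principal point, pixels), "cam_to_world" (4x4, takes a point from camera to world coordinates). Camera axes: x right, y up, looking along -z (the intrinsics and any distortion apply to the point x, -y, -z); pixel columns grow to the right and rows downward; lengths in m; the calibration is good to about 2 mm. A picture is of the moment at which its call begins.
- job_done(): hands the job in, once; it reports no verdict.
The state is a dict: "t": time; "q": joint angles; "qd": joint speeds; "joint_efforts": joint torques, N m; "eef_pos": TCP position; "ee_rot": TCP orientation; "force": force on the tool from outside, world axes, zero at the start; "moment": the same for the moment, N m; "width": finger opening in m.
Only numpy, scipy, OpenCV 4.12 (cv2) and the standard library are available. Lean on these libraries where they do the work, as an engineer would, in place of code of your own. Each camera call takes 0.05 s, during which the arm holds its last target. There are 200 camera calls.

### The job

The bound volumes in the transit rack are locked in by a spring bar: take the forked tool from its slot in the caddy, press the bar's spring end in with the fork, swing that end forward out of its post, then lift the bar off and stand it upright in the caddy's tall cup. With the bar out of the way, tip every volume forward over the rack's lip, without picking it up, so that it lies spine down on the foam pad with its foot still near the lip. Leave the forked tool standing upright in its slot again and do not disturb the other things on the desk.

Things in the scene. Friction and masses are not known exactly. Their poses are not given: they have to be found in the camera images.
- rack: fixed grey steel transit rack; origin on the table (z = 0) under the middle of its lip, x to the back, y along the lip. Behind the lip a 3 mm thick tray, 400 x 135 mm; the volumes stand on it between 2 mm sheet dividers 100 mm tall, 58 mm apart (y = -116 to 116 mm, x = 30 to 125 mm). Back panel 105 mm tall at x = 132 to 135 mm. Lip 14 mm tall. White posts 145 mm tall at the ends
- pad (a point): middle of the top of the firm dark foam pad in front of the lip, flush with it, 14 mm above the table; the pad is 197 mm (rack's x, ending at the lip) by 270 mm (y)
- posthole (a point): centre of the 11 mm square hole for the bar's spring end, in the inner face of the right (-y) post plate; 65 mm in front of the lip, 110 mm high. The plate lies across the rack's y (inner faces at y = +-165 mm), from 78 to 20 mm in front of the lip, so it ends 13 mm in front of the hole's centre. The left post mirrors it
- restarm (a point): front end of the right post's rest arm: a ledge 40 mm wide (rack's y = -165 to -125 mm) with its top 96 mm high, from x = -134 to -39 mm, with a turned-up front edge 10 mm high. The bar's collar lies on it and can slide forward along it. The left post has the same at +y
- bar: spring bar, aluminium tube 22 mm across, 0.21 kg, 348 mm over its pins; origin at the middle of its axis, y along the axis; lies along the rack's y at z = 110 mm. +y end (robot's left) rigid, -y end springs in. From its middle outwards each end has a collar 28 mm across (at 141 to 147 mm), a neck 8 mm across, a flange 18 mm across (160 to 164 mm) and a pin 8 mm across (to 174 mm)
- rigidpin (a point): tip of the pin at the bar's rigid (+y) end. Each pin enters its post hole 9 mm (the flange lies against the post). With the spring end swung out in front of its post, the rigid pin comes out by moving the bar 14 mm along itself towards the spring end
- plunger (a joint): how far the spring end (its collar, flange and pin together) is pushed in, m: 0 (out) to 0.014. The spring takes 2.5 N to start and 300 N/m more, about 6 N at 12 mm. From 0.010 on the pin is out of its hole and the end can be swung 35 to 40 mm forward, past the post plate's front edge, where it may spring out again
- groove (a point): centre, on the bar's axis, of the groove at the spring end: 13 mm wide between collar and flange, round the 8 mm neck. The fork goes in here from above, a tine on either side of the neck, and pushes on the collar towards the bar's middle
- fork: forked tool standing in its slot, 170 mm long, 0.12 kg; origin between the tips of its two tines, z up along the handle. Steel blade 29 mm wide (x), 6 mm thick (y); gap between the tines 13 mm wide (x), 28 mm deep; dark wooden handle from z = 62 to 170 mm, 24 mm (x) by 18 mm (y). It may lean a little
- caddy: fixed steel desk caddy, base 160 x 70 x 6 mm; origin at the centre of its underside. Low slot for the fork at x = +48 mm (far end), tall cup for the bar at x = -42 mm (near end)
- slot (a point): centre of the floor of the fork's slot, 6 mm above the table: inside 34 mm (caddy's x) by 14 mm (y), rim 62 mm above the table, walls 3 mm
- cup (a point): centre of the floor of the tall square cup, 6 mm above the table: inside 46 x 46 mm, rim 116 mm above the table, walls 3 mm
- volume1: bound volume, a rigid block 80 mm deep (x), 46 mm wide (y), 140 mm tall (z), about 0.3 kg, dark red cloth, ribbed spine on its -x face; origin at the centre of its foot, z up. Stands on the tray, spine towards the robot, 3 to 12 mm behind the lip, between two dividers. Two to four volumes are present, the others read None
- volume2: bound volume, a rigid block 80 mm deep (x), 46 mm wide (y), 140 mm tall (z), about 0.3 kg, dark red cloth, ribbed spine on its -x face; origin at the centre of its foot, z up. Stands on the tray, spine towards the robot, 3 to 12 mm behind the lip, between two dividers. Two to four volumes are present, the others read None
- volume3: bound volume, a rigid block 80 mm deep (x), 46 mm wide (y), 140 mm tall (z), about 0.3 kg, dark red cloth, ribbed spine on its -x face; origin at the centre of its foot, z up. Stands on the tray, spine towards the robot, 3 to 12 mm behind the lip, between two dividers. Two to four volumes are present, the others read None
- volume4: bound volume, a rigid block 80 mm deep (x), 46 mm wide (y), 140 mm tall (z), about 0.3 kg, dark red cloth, ribbed spine on its -x face; origin at the centre of its foot, z up. Stands on the tray, spine towards the robot, 3 to 12 mm behind the lip, between two dividers. Two to four volumes are present, the others read None
- cardtray: open wooden tray of index cards, 150 x 85 x 75 mm, fixed; origin at the centre of its underside
- inkpad: bystander: flat metal ink-pad tin, 105 x 70 x 16 mm; origin at the centre of its underside
- stamp: bystander: wooden hand stamp standing upright, 36 mm across, 78 mm tall; origin at the centre of its underside
Not all that is in view belongs to the job. Leave any turquoise look-alike of the fork alone.

How it is judged:
By the outcome, as a careful person would: the job done as asked, in the order asked, and still so for the second after the job is handed in, with the robot touching nothing.
Of volume1, volume2, volume3, volume4 only 2 to 4 are there at a start; the rules pass over those that are not, and their reading is None.
At some moment in a run one of volume1, volume2, volume3, volume4 may be knocked a few centimetres aside while the robot is not near it.
It also fails if it takes over 210 s, if anything falls off the work surface, if the arm or the gripper's body presses on something with over 40 N, if the wrist force passes 120 N, or if a joint passes its speed limit or range.

## Working session

There is one attempt and no reset: what is moved stays moved. The work goes in short steps, Python scripts to look and compute and a tool call to move; the robot and the scene stay as the last step left them, time stands still between calls to the robot, and variables do not carry over. Pictures are saved under pics/ and viewed, about 12 in all and at most 16, crops included, and the job is handed in when it is done.

Besides the shell and the picture viewer there is one more tool, called after ">>>" as name([rows], argument=value, ...), one row to a line, values as JSON. send_rows: Moves the arm, as the interface text tells. Its arguments: {"type":"object","properties":{"motion":{"type":"array"},"hand":{"type":"number"},"squeeze":{"type":"number"}},"required":["motion"]}

```bash
mkdir -p pics; ls; cat > h.py <<'E'
from station import *
import numpy as np, cv2
def grab(n,save=None):
    f=grab_frame(n)
    if save: cv2.imwrite(f"pics/{save}.png",f["frame"])
    return f
def cloud(f):
    H,W=f["range_z"].shape; F=H/2/np.tan(np.radians(f["vertical_fov"])/2)
    v,u=np.mgrid[:H,:W]; z=f["range_z"]
    p=np.stack([(u-f["cx"])/F*z,-(v-f["cy"])/F*z,-z,np.ones_like(z)],-1)
    return (p@np.array(f["cam_to_world"]).T)[...,:3]
E
python3 - <<'E'
from h import *
print(get_state())
for n in("top","side"):
    f=grab(n,n+"0"); print({k:v for k,v in f.items() if k not in("frame","range_z")}, (f["range_z"]==0).mean())
    np.savez(n+"0.npz",p=cloud(f),im=f["frame"])
E
```

```text
pics
{'t': 0.0, 'q': array([ 1.50311273e+00,  3.59358577e-01,  1.10560073e-02, -3.81596234e-04,
       -1.22413653e+00, -2.88119083e-01]), 'qd': array([-0.00138083, -0.00068834,  0.000199  , -0.00065281,  0.00133005,
        0.00101261]), 'joint_efforts': array([ 9.63355269e-04, -5.82720709e+01,  2.93063951e+01,  6.99716136e+00,
        6.92514455e-03, -1.48803665e-04]), 'eef_pos': array([0.23504547, 0.63252765, 0.40373386]), 'ee_rot': array([ 3.13991565e+00, -1.22902295e-04, -3.55932522e-01]), 'force': array([-0.61233997,  0.464338  , -0.15384649]), 'moment': array([-0.01440323,  0.00888206,  0.03146633]), 'width': 0.08767641419945271}
{'vertical_fov': 53.543394795995596, 'cx': 322.6757481923063, 'cy': 204.68792384927912, 'cam_to_world': array([[-0.00901678,  0.99569276, -0.09227477,  0.37407935],
       [-0.99929565, -0.01233388, -0.0354412 , -0.06598595],
       [-0.03642665,  0.09189021,  0.99510265,  1.15263982],
       [ 0.        ,  0.        ,  0.        ,  1.        ]])} 0.004109375
{'vertical_fov': 44.55800922738056, 'cx': 317.3160899139054, 'cy': 205.88942914416748, 'cam_to_world': array([[ 0.94327299,  0.24689506, -0.22198852,  0.19880653],
       [-0.33162885,  0.73298285, -0.59393472, -0.78199531],
       [ 0.01607422,  0.63386037,  0.77328044,  1.04201054],
       [ 0.        ,  0.        ,  0.        ,  1.        ]])} 0.0039921875
```

View pics/top0.png

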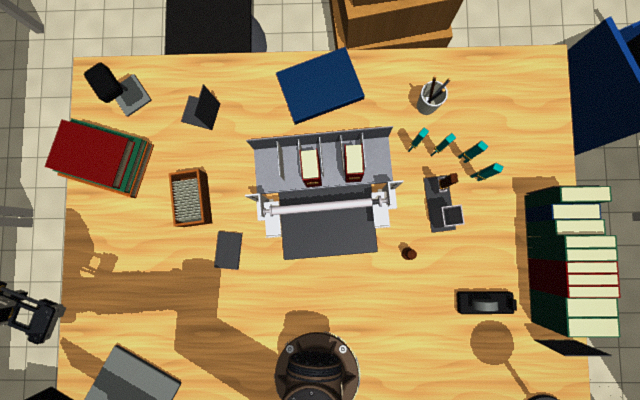

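View pics/side0.png

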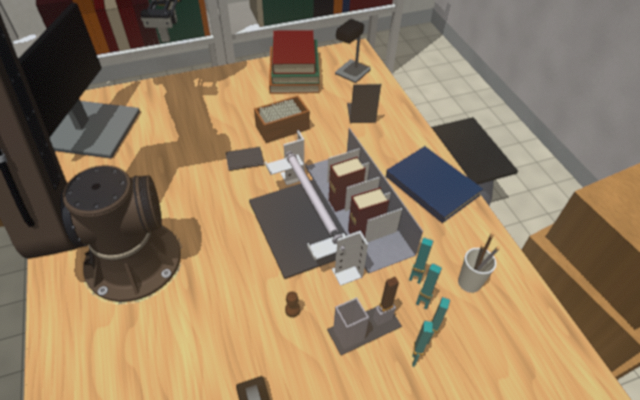

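The top view shows the rack around (320,180), with volumes at (310,165) and (353,160) and the bar from (262,210) to (395,200). The caddy is at (442,203).

Fork candidates: the dark-brown handle in the caddy's far slot at (448,183), and turquoise look-alikes at (418,138), (443,143), (472,152) and (487,173). The stamp at (408,253) is also brown. I choose (448,183).

```bash
python3 - <<'E'
from h import *
t=np.load("top0.npz");s=np.load("side0.npz")
a=cv2.resize(t["im"][115:275,240:480],None,fx=3.2,fy=3.2,interpolation=cv2.INTER_CUBIC)[:, :768]
cv2.imwrite("pics/c1.png",a)
b=cv2.resize(s["im"][125:365,225:465],None,fx=2.5,fy=2.5,interpolation=cv2.INTER_CUBIC)
cv2.imwrite("pics/c2.png",b)
P=t["p"]
for n,(u,v) in dict(table=(380,300),pad=(330,240),pad2=(300,230),vol1=(310,163),vol2=(353,160),fork=(452,180),bar=(330,207),stamp=(408,252)).items():
    q=P[v-2:v+3,u-2:u+3].reshape(-1,3); print(n,q.mean(0).round(4),q.std(0).round(4))
P=s["p"]
for n,(u,v) in dict(table=(150,350),pad=(290,240),vol1=(348,167),vol2=(370,200),fork=(390,292),bar=(310,190)).items():
    q=P[v-2:v+3,u-2:u+3].reshape(-1,3); print(n,q.mean(0).round(4),q.std(0).round(4))
E
```

```text
table [ 0.2069 -0.1855  0.0011] [0.0039 0.004  0.0019]
pad [ 0.378  -0.0455  0.0139] [0.004  0.0041 0.0018]
pad2 [0.4074 0.0404 0.0142] [0.004  0.0041 0.0026]
vol1 [0.5768 0.002  0.141 ] [0.0037 0.0037 0.0017]
vol2 [ 0.5828 -0.1094  0.1413] [0.0038 0.0036 0.0018]
fork [ 0.5218 -0.3504  0.1751] [0.0035 0.0032 0.0019]
bar [ 0.4637 -0.0483  0.1184] [0.0035 0.0037 0.0034]
stamp [ 0.3437 -0.2562  0.0701] [0.0037 0.003  0.0113]
table [ 0.0112 -0.253   0.0019] [0.003  0.0037 0.0018]
pad [ 0.3893 -0.0782  0.0158] [0.0037 0.0045 0.0021]
vol1 [0.5742 0.0057 0.1417] [0.0041 0.0051 0.002 ]
vol2 [ 0.584  -0.1137  0.1416] [0.0041 0.0045 0.0017]
fork [ 0.5217 -0.3615  0.1481] [0.0038 0.0009 0.0065]
bar [ 0.463  -0.0198  0.1206] [0.0035 0.005  0.0022]
```

View pics/c1.png

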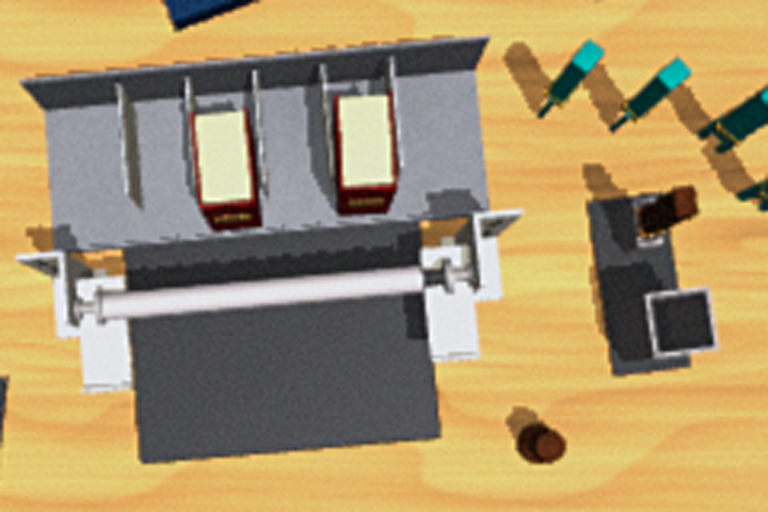

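View pics/c2.png

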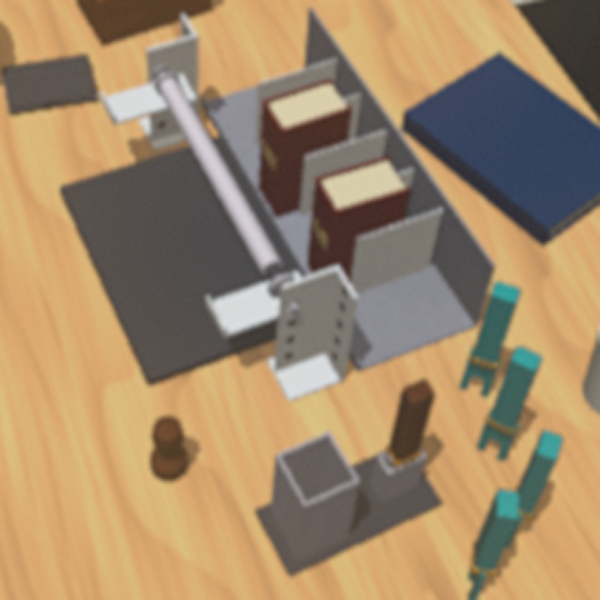

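The close crop confirms the choice. The wooden-handled fork stands in the caddy's far slot at c1 (665,212) and c2 (410,425). The cup is at c1 (682,320). The bar runs from c1 (80,308) to (475,270), and two volumes stand in the rack.

```bash
cat > meas.py <<'E'
from h import *
def ang(v): return np.degrees(np.arctan2(v[1],v[0]))
def pca(q):
    c=q.mean(0); return c,np.linalg.svd(q-c,full_matrices=False)[2]
def run(P,im,tag):
    b=im.astype(int); sat=b.max(2)-b.min(2); gray=b.mean(2)
    X,Y,Z=P[...,0],P[...,1],P[...,2]
    # pad
    m=(abs(Z-.014)<.007)&(gray<90)&(sat<25)&(X>.25)&(X<.5)&(abs(Y+.045)<.16)
    m=cv2.morphologyEx(m.astype(np.uint8),cv2.MORPH_OPEN,np.ones((5,5)))>0
    q=P[m][:,:2].astype(np.float32)
    r=cv2.minAreaRect(q); print(tag,"pad rect",np.round(r[0],4),np.round(r[1],4),round(r[2],2), len(q))
    # bar tube
    m=(Z>.112)&(Z<.128)&(gray>140)&(sat<45)&(X>.4)&(X<.5)&(Y<.09)&(Y>-.18)
    c,v=pca(P[m][:,:2].astype(float)); d=v[0]*np.sign(v[0][1]); print(tag,"bar",c.round(4),"yaw",round(ang(d)-90,2),m.sum(),(( P[m][:,:2]-c)@d).min().round(3),((P[m][:,:2]-c)@d).max().round(3))
    # back panel top
    m=(abs(Z-.103)<.006)&(X>.58)&(X<.72)&(abs(Y+.045)<.24)&(sat<40)
    # volumes' cream tops
    m=(abs(Z-.14)<.008)&(X>.5)&(X<.68)&(gray>120)&(abs(Y+.045)<.2)&(sat<90)
    n,l,st,ce=cv2.connectedComponentsWithStats(m.astype(np.uint8))
    for i in range(1,n):
        if st[i,4]>60:
            r=cv2.minAreaRect(P[l==i][:,:2].astype(np.float32)); print(tag,"vol top",np.round(r[0],4),np.round(r[1],4),round(r[2],1),st[i,4])
    # cup rim, fork
    R=(X>.36)&(X<.58)&(Y<-.27)&(Y>-.42)
    m=R&(abs(Z-.115)<.006)&(sat<60)
    r=cv2.minAreaRect(P[m][:,:2].astype(np.float32)); print(tag,"cup rim",np.round(r[0],4),np.round(r[1],4),round(r[2],1),m.sum())
    m=R&(Z>.166)&(Z<.19); q=P[m]; print(tag,"fork top",q.mean(0).round(4),m.sum(),np.round(cv2.minAreaRect(q[:,:2].astype(np.float32))[1],3))
    m=R&(Z>.08)&(Z<.19)&(X>.48); q=P[m]; print(tag,"handle low",P[R&(Z>.08)&(Z<.11)&(X>.48)].mean(0).round(4))
    m=R&(abs(Z-.061)<.005); print(tag,"slot rim",P[m].mean(0).round(4) if m.any() else 0,m.sum(), np.round(cv2.minAreaRect(P[m][:,:2].astype(np.float32)),3) if 0 else "")
    m=(abs(Z-.006)<.004)&R&(gray<110)&(sat<30); r=cv2.minAreaRect(P[m][:,:2].astype(np.float32)); print(tag,"caddy base",np.round(r[0],4),np.round(r[1],4),round(r[2],1),m.sum())
    m=(b[...,0]>90)&(b[...,2]<60)&(X<.75)&(Y<-.2)&(Y>-.55)&(Z>.05); print(tag,"turq maxz",np.percentile(Z[m],98).round(3))
E
cat > px.py <<'E'
from h import *
def ray(f,u,v,z):
    F=200/np.tan(np.radians(f["vertical_fov"])/2); M=np.array(f["cam_to_world"])
    d=M[:3,:3]@np.array([(u-f["cx"])/F,-(v-f["cy"])/F,-1]); o=M[:3,3]
    return o+d*(z-o[2])/d[2]
E
python3 - <<'E'
from meas import *; from px import *
for n in("top","side"):
    t=np.load(n+"0.npz"); run(t["p"],t["im"],n)
f=grab("top")
def c(u,v,z,n): print(n,ray(f,240+(u+.5)/3.2-.5,115+(v+.5)/3.2-.5,z)[:2].round(4))
c(142,462,.014,"pad FL");c(440,437,.014,"pad FR");c(21,80,.105,"panel L");c(489,38,.105,"panel R")
for u,v in((646,293),(708,287),(717,348),(653,355)): c(u,v,.116,"cup")
for u,v in((588,200),(614,374),(690,366)): c(u,v,.006,"base")
c(101,305,.110,"collarL"); c(448,275,.110,"collarR");c(473,272,.11,"flangeR")
c(683,201,.176,"forktop")
for u,v in((638,198),(662,243),(640,245),(636,200)): c(u,v,.062,"slotrim")
E
```

```text
top pad rect [ 0.42   -0.0391] [0.1733 0.2668] 3.85 4339
top bar [ 0.4667 -0.0354] yaw 4.48 700 -0.144 0.125
top vol top [ 0.5869 -0.1119] [0.0736 0.0402] 2.5 437
top vol top [0.5749 0.0037] [0.0738 0.0411] 5.1 436
top cup rim [ 0.4753 -0.3611] [0.1255 0.0536] 5.7 134
top fork top [ 0.5278 -0.353   0.1756] 81 [0.018 0.022]
top handle low [ 0.5244 -0.3483  0.0948]
top slot rim [ 0.4873 -0.3583  0.0614] 76 
top caddy base [ 0.4805 -0.3601] [0.157  0.0686] 6.5 686
top turq maxz 0.175
side pad rect [ 0.4098 -0.039 ] [0.154  0.2702] 4.61 4145
side bar [ 0.4644 -0.0412] yaw 4.33 633 -0.139 0.131
side vol top [0.5723 0.006 ] [0.0773 0.0468] 5.8 331
side vol top [ 0.5846 -0.1101] [0.0771 0.045 ] 3.0 386
side vol top [ 0.5204 -0.2098] [0.0209 0.0448] 33.7 83
side cup rim [ 0.4722 -0.359 ] [0.1231 0.054 ] 6.8 269
side fork top [ 0.5251 -0.3545  0.1756] 116 [0.025 0.018]
side handle low [ 0.5221 -0.3581  0.095 ]
side slot rim [ 0.4707 -0.3611  0.0612] 181 
side caddy base [ 0.4783 -0.3598] [0.1556 0.0664] 7.2 701
side turq maxz 0.173
pad FL [0.3249 0.0866]
pad FR [ 0.345  -0.1791]
panel L [0.6512 0.1775]
panel R [ 0.6798 -0.2182]
cup [ 0.4624 -0.3381]
cup [ 0.4667 -0.388 ]
cup [ 0.4171 -0.3932]
cup [ 0.412  -0.3418]
base [ 0.5569 -0.318 ]
base [ 0.3994 -0.336 ]
base [ 0.4059 -0.4034]
collarL [0.4584 0.1078]
collarR [ 0.4797 -0.179 ]
flangeR [ 0.4819 -0.1995]
forktop [ 0.528  -0.3531]
slotrim [ 0.5491 -0.3484]
slotrim [ 0.5098 -0.3674]
slotrim [ 0.5083 -0.3486]
slotrim [ 0.5474 -0.3466]
```

```bash
cat > go.py <<'E'
# prints tool-frame offsets (cm) and turn (deg) to grasp-point targets x,y,z,yaw
from h import *
import sys
def go(*T):
    s=get_state(); r,p,y=s["ee_rot"]; e=s["eef_pos"]
    R=lambda a:np.array([[np.cos(a),np.sin(a),0],[np.sin(a),-np.cos(a),0],[0,0,-1]])
    print("t",round(s["t"],2),"grasp",(e-[0,0,.159]).round(4),"yaw",np.degrees(y).round(2),"tilt",np.degrees([np.pi-abs(r),p]).round(2),"F",s["force"].round(1),"w",s["width"].round(4))
    for t in T:
        d=R(y).T@(np.array(t[:3])+[0,0,.159]-e)*100
        print(t,"->",d.round(2).tolist(),"turn",round(np.degrees(y)-t[3],1))
if __name__=="__main__": go(*[tuple(map(float,a.split(","))) for a in sys.argv[1:]])
E
python3 go.py .5,.3,.25,6.5 .5262,-.354,.21,6.5
```

```text
Traceback (most recent call last):
  File "go.py", line 11, in <module>
    if __name__=="__main__": go(*[tuple(map(float,a.split(","))) for a in sys.argv[1:]])
                             ~~^^^^^^^^^^^^^^^^^^^^^^^^^^^^^^^^^^^^^^^^^^^^^^^^^^^^^^^^^
  File "go.py", line 7, in go
    print("t",round(s["t"],2),"grasp",(e-[0,0,.159]).round(4),"yaw",np.degrees(y).round(2),"tilt",np.degrees([np.pi-abs(r),p]).round(2),"F",s["force"].round(1),"w",s["width"].round(4))
                                                                                                                                                                    ^^^^^^^^^^^^^^^^
AttributeError: 'float' object has no attribute 'round'
```

```bash
sed -i 's/s\["width"\].round(4)/round(s["width"],4)/' go.py
python3 go.py .5,.3,.25,6.5 .5262,-.354,.21,6.5
```

```text
t 0.15 grasp [0.2351 0.6326 0.245 ] yaw -20.39 tilt [ 0.07 -0.01] F [ 0.  -0.1 -0.9] w 0.0877
(0.5, 0.3, 0.25, 6.5) -> [36.42, 21.95, -0.5] turn -26.9
(0.5262, -0.354, 0.21, 6.5) -> [61.66, 82.34, 3.5] turn -26.9
```

>>> send_rows([
  {"offset": [36.4,22,-0.5],"turn": -26.9},
  {"offset": [36.4,22,-0.5],"turn": -26.9},
  {"offset": [36.4,22,-0.5],"turn": -26.9},
  {"offset": [36.4,22,-0.5],"turn": -26.9},
  {"offset": [36.4,22,-0.5],"turn": -26.9},
  {"offset": [36.4,22,-0.5],"turn": -26.9},
  {"offset": [36.4,22,-0.5],"turn": -26.9},
  {"offset": [36.4,22,-0.5],"turn": -26.9},
], hand=0.3)

```text
t: 0.95
eef_pos: [0.4847, 0.3177, 0.4094]
ee_rot: [-3.141, -0.0, 0.114]
force: [1.1, 0.7, 0.2]
width: 0.0571
```

```bash
python3 go.py .5262,-.354,.23,6.5
```

```text
t 0.95 grasp [0.4847 0.3177 0.2504] yaw 6.53 tilt [ 0.01 -0.  ] F [1.1 0.7 0.2] w 0.0571
(0.5262, -0.354, 0.23, 6.5) -> [-3.52, 67.21, 2.04] turn 0.0
```

>>> send_rows([
  {"offset": [0,35,1],"turn": 0},
  {"offset": [0,35,1],"turn": 0},
  {"offset": [0,35,1],"turn": 0},
  {"offset": [0,35,1],"turn": 0},
  {"offset": [0,35,1],"turn": 0},
  {"offset": [0,35,1],"turn": 0},
  {"offset": [0,35,1],"turn": 0},
  {"offset": [0,35,1],"turn": 0},
])

```text
t: 1.75
eef_pos: [0.5233, -0.0329, 0.3989]
ee_rot: [3.141, 0.001, 0.108]
force: [0.6, 0.8, 0.1]
width: 0.057
```

>>> send_rows([
  {"offset": [-3.5,32,1],"turn": 0},
  {"offset": [-3.5,32,1],"turn": 0},
  {"offset": [-3.5,32,1],"turn": 0},
  {"offset": [-3.5,32,1],"turn": 0},
  {"offset": [-3.5,32,1],"turn": 0},
  {"offset": [-3.5,32,1],"turn": 0},
  {"offset": [-3.5,32,1],"turn": 0},
  {"offset": [-3.5,32,1],"turn": 0},
])

```text
t: 2.55
eef_pos: [0.5248, -0.3527, 0.3881]
ee_rot: [-3.141, 0.002, 0.11]
force: [-0.3, 0.4, -0.7]
width: 0.0564
```

>>> send_rows([
  {"offset": [0,0,0],"turn": 0},
  {"offset": [0,0,0],"turn": 0},
  {"offset": [0,0,0],"turn": 0},
])

```text
t: 2.85
eef_pos: [0.5255, -0.349, 0.3897]
ee_rot: [3.142, -0.0, 0.115]
force: [-0.0, -0.2, 0.7]
width: 0.0573
```

```bash
python3 go.py .5262,-.354,.148,6.5;python3 - <<'E'
from h import *
a=grab("side")
cv2.imwrite("pics/s1.png",cv2.resize(a["frame"][180:380,280:480],None,fx=3,fy=3,interpolation=cv2.INTER_CUBIC))
E
```

```text
t 2.85 grasp [ 0.5255 -0.349   0.2307] yaw 6.6 tilt [ 0.   -0.02] F [-0.  -0.2  0.7] w 0.0573
(0.5262, -0.354, 0.148, 6.5) -> [0.02, 0.51, 8.27] turn 0.1
```

View pics/s1.png

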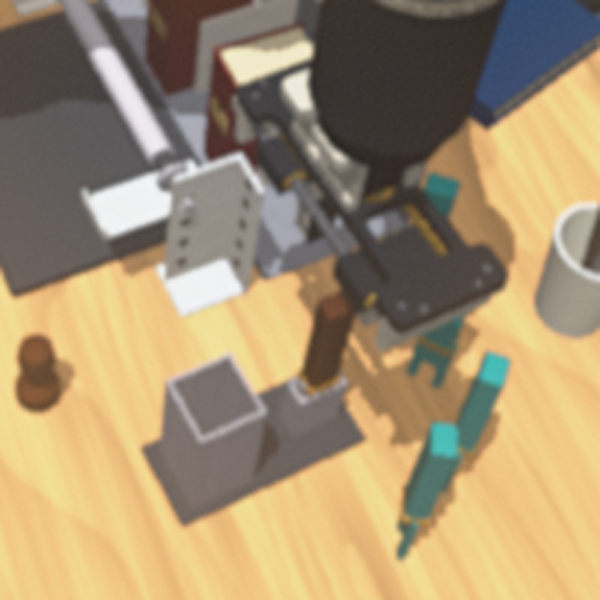

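The gripper is directly above the handle, at crop (330,310), and clear of the turquoise tools. I'll go down and grip.

>>> send_rows([
  {"offset": [0,0.5,3],"turn": 0},
  {"offset": [0,0.5,6],"turn": 0},
  {"offset": [0,0.5,8.3],"turn": 0},
  {"offset": [0,0.5,8.3],"turn": 0},
  {"offset": [0,0.5,8.3],"turn": 0},
])

```text
t: 3.4
eef_pos: [0.5262, -0.3547, 0.3071]
ee_rot: [3.141, 0.0, 0.115]
force: [0.9, 0.2, 0.9]
width: 0.057
```

>>> send_rows([
  {"offset": [0,0,0],"turn": 0},
  {"offset": [0,0,0],"turn": 0},
  {"offset": [0,0,0],"turn": 0},
  {"offset": [0,0,0],"turn": 0},
  {"offset": [0,0,0],"turn": 0},
  {"offset": [0,0,0],"turn": 0},
  {"offset": [0,0,0],"turn": 0},
], hand=-1, squeeze=40)

```text
t: 4.1
eef_pos: [0.5257, -0.3551, 0.3064]
ee_rot: [-3.142, 0.0, 0.114]
force: [-0.2, -0.3, 1.7]
width: 0.0179
```

```bash
python3 go.py .5262,-.354,.248,6.5 
```

```text
t 4.1 grasp [ 0.5257 -0.3551  0.1474] yaw 6.51 tilt [0.   0.01] F [-0.2 -0.3  1.7] w 0.0179
(0.5262, -0.354, 0.248, 6.5) -> [0.06, -0.1, -10.06] turn 0.0
```

>>> send_rows([
  {"offset": [0,0,-2],"turn": 0},
  {"offset": [0,0,-5],"turn": 0},
  {"offset": [0,0,-9],"turn": 0},
  {"offset": [0,0,-13],"turn": 0},
  {"offset": [0,0,-17],"turn": 0},
  {"offset": [0,0,-19],"turn": 0},
  {"offset": [0,0,-19],"turn": 0},
  {"offset": [0,0,-19],"turn": 0},
])

```text
t: 4.9
eef_pos: [0.5256, -0.3549, 0.4959]
ee_rot: [-3.141, -0.0, 0.114]
force: [0.3, -0.4, -1.4]
width: 0.0183
```

```bash
python3 go.py .478,-.1891,.337,4.3; python3 - <<'E'
from h import *
# fork pose in hand: handle & blade below fingertips, side cam
for n in("side","top"):
    a=grab(n,n+"2"); P=cloud(a)
    m=(abs(P[...,0]-.525)<.06)&(abs(P[...,1]+.355)<.05)&(P[...,2]>.18)&(P[...,2]<.30); print(n,m.sum(),)
    for lo in np.arange(.18,.32,.02):
        k=m&(abs(P[...,2]-lo)<.01)
        if k.sum()>5: print(n,lo.round(2),P[k].mean(0).round(4),np.ptp(P[k],axis=0).round(3),k.sum())
    ys,xs=np.where(m)
    if n=="side": cv2.imwrite("pics/s2.png",cv2.resize(a["frame"][ys.min()-60:ys.max()+30,xs.min()-40:xs.max()+40],None,fx=4,fy=4,interpolation=cv2.INTER_CUBIC))
E
```

```text
t 4.9 grasp [ 0.5256 -0.3549  0.3369] yaw 6.5 tilt [ 0.04 -0.01] F [ 0.3 -0.4 -1.4] w 0.0183
(0.478, -0.1891, 0.337, 4.3) -> [-2.85, -17.01, -0.01] turn 2.2
side 352
side 0.2 [ 0.5257 -0.3563  0.2033] [0.029 0.009 0.011] 34
side 0.22 [ 0.5257 -0.3568  0.2196] [0.03  0.007 0.019] 56
side 0.24 [ 0.5233 -0.3574  0.238 ] [0.031 0.007 0.019] 60
side 0.26 [ 0.5214 -0.3604  0.2626] [0.03  0.021 0.019] 78
side 0.28 [ 0.5228 -0.3608  0.2796] [0.025 0.017 0.019] 88
side 0.3 [ 0.5197 -0.3603  0.294 ] [0.021 0.017 0.009] 36
top 8
```

View pics/s2.png

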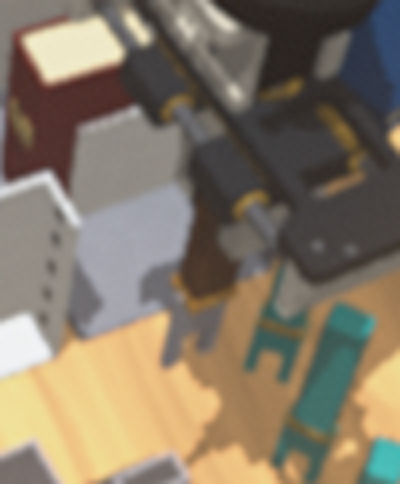

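>>> send_rows([
  {"offset": [-0.5,-4,0],"turn": 0.5},
  {"offset": [-1.3,-8,0],"turn": 1},
  {"offset": [-2,-12,0],"turn": 1.6},
  {"offset": [-2.6,-15.5,0],"turn": 2.2},
  {"offset": [-2.85,-17,0],"turn": 2.2},
  {"offset": [-2.85,-17,0],"turn": 2.2},
  {"offset": [-2.85,-17,3],"turn": 2.2},
  {"offset": [-2.85,-17,5.8],"turn": 2.2},
])

```text
t: 5.8
eef_pos: [0.4782, -0.1897, 0.4372]
ee_rot: [-3.142, -0.0, 0.076]
force: [-0.3, -0.2, -2.0]
width: 0.0179
```

>>> send_rows([
  {"offset": [0,0,0],"turn": 0},
  {"offset": [0,0,0],"turn": 0},
  {"offset": [0,0,0],"turn": 0},
])

```text
t: 6.1
eef_pos: [0.4788, -0.1899, 0.4396]
ee_rot: [3.141, -0.001, 0.075]
force: [0.6, 0.3, -0.7]
width: 0.0177
```

```bash
python3 go.py .478,-.1891,.24,4.3; python3 - <<'E'
from h import *
o=[]
for n,(u,v),s in(("side",(310,200),9),("top",(385,190),7)):
    a=grab(n,n+"3"); P=cloud(a); np.savez(n+"3.npz",p=P,im=a["frame"])
    h,w=int(300/s),int(390/s)
    if n=="side": h,w=33,43
    c=a["frame"][v-h:v+h,u-w:u+w]; o.append(cv2.resize(c,(774,594),interpolation=cv2.INTER_CUBIC)[:, :])
cv2.imwrite("pics/s3.png",cv2.resize(np.vstack(o),(390,600)) if 0 else o[0])
E
```

```text
t 6.1 grasp [ 0.4788 -0.1899  0.2806] yaw 4.3 tilt [ 0.05 -0.07] F [ 0.6  0.3 -0.7] w 0.0177
(0.478, -0.1891, 0.24, 4.3) -> [-0.07, -0.09, 4.06] turn 0.0
```

View pics/s3.png

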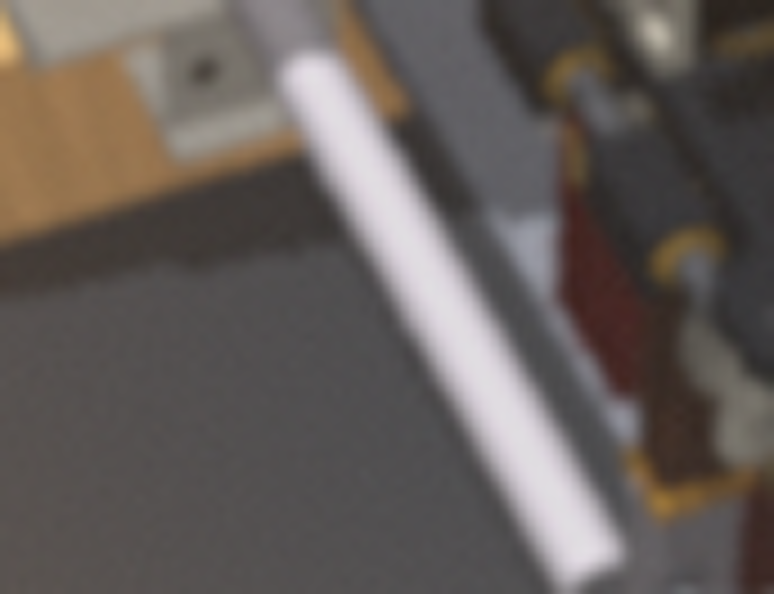

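The crop missed the tines, which are further right and lower at about (350,240). I'll recrop and measure at the same time.

```bash
python3 - <<'E'
from h import *
t=np.load("side3.npz"); P=t["p"]; im=t["im"]
cv2.imwrite("pics/s3b.png",cv2.resize(im[205:265,300:380],None,fx=9,fy=9,interpolation=cv2.INTER_CUBIC))
m=(abs(P[...,0]-.479)<.03)&(abs(P[...,1]+.19)<.02)
for lo in np.arange(.1,.22,.01):
    k=m&(abs(P[...,2]-lo)<.005)
    if k.sum()>5: print(lo.round(2),P[k].mean(0).round(4),P[k].min(0).round(3),P[k].max(0).round(3),k.sum())
E
```

```text
0.1 [ 0.4675 -0.1889  0.0987] [ 0.449 -0.204  0.095] [ 0.508 -0.17   0.105] 121
0.11 [ 0.4826 -0.1962  0.1104] [ 0.465 -0.206  0.105] [ 0.509 -0.174  0.115] 51
0.12 [ 0.4831 -0.1919  0.1198] [ 0.463 -0.205  0.115] [ 0.507 -0.171  0.125] 66
0.13 [ 0.4862 -0.1987  0.1294] [ 0.467 -0.204  0.125] [ 0.509 -0.179  0.135] 45
0.14 [ 0.4851 -0.1983  0.1408] [ 0.466 -0.203  0.135] [ 0.509 -0.19   0.145] 59
0.15 [ 0.4845 -0.1955  0.1484] [ 0.466 -0.204  0.145] [ 0.509 -0.186  0.155] 53
0.16 [ 0.4808 -0.1925  0.1604] [ 0.466 -0.195  0.156] [ 0.495 -0.19   0.164] 21
0.17 [ 0.4785 -0.192   0.17  ] [ 0.466 -0.195  0.165] [ 0.494 -0.186  0.174] 31
0.18 [ 0.4796 -0.1926  0.1795] [ 0.466 -0.195  0.175] [ 0.496 -0.189  0.185] 32
0.19 [ 0.4785 -0.193   0.1886] [ 0.465 -0.196  0.185] [ 0.496 -0.19   0.193] 28
0.2 [ 0.4749 -0.1951  0.2023] [ 0.467 -0.201  0.195] [ 0.493 -0.181  0.205] 22
0.21 [ 0.4767 -0.1964  0.2096] [ 0.466 -0.202  0.205] [ 0.493 -0.183  0.215] 46
```

View pics/s3b.png

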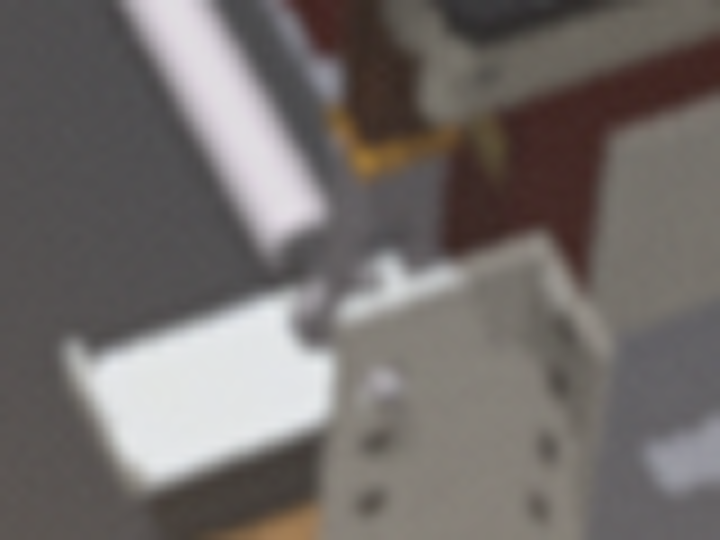

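```bash
python3 - <<'E'
from px import *
f=grab("side"); P=cloud(f); t=np.load("side3.npz")
u,v=300+382.5/9-.5,205+386/9-.5
print("pin",ray(f,u,v,.110).round(4), P[int(v)-1:int(v)+3,int(u)-1:int(u)+3].reshape(-1,3).mean(0).round(4))
print("flange",ray(f,300+320/9-.5,205+305/9-.5,.110).round(4))
# side view of tube edges: columns crossing, points 3d within tube near right end
P0=(t["p"]+P)/2; g=t["im"].astype(int).mean(2)
m=(P0[...,2]>.108)&(P0[...,2]<.128)&(g>140)&(abs(P0[...,0]-.465)<.03)&(P0[...,1]<.08)&(P0[...,1]>-.17)
q=P0[m]; d=np.array([-.0750,.9972]); e=np.array([.9972,.0750])
c=np.array([.4665,-.0360]); r=(q[:,:2]-c)@e; s=(q[:,:2]-c)@d
from scipy.optimize import least_squares
z=q[:,2]-.110
sol=least_squares(lambda p:np.hypot(r-p[0]-p[1]*s,z-p[2])-.011,[0,0,0],loss="soft_l1",f_scale=.002); print("side tube axis dx, slope, dz",sol.x.round(4),len(r))
t=np.load("top0.npz"); P=t["p"]; g=t["im"].astype(int).mean(2)
m=(P[...,2]>.108)&(P[...,2]<.128)&(g>140)&(abs(P[...,0]-.465)<.03)&(P[...,1]<.08)&(P[...,1]>-.17)
q=P[m]; r=(q[:,:2]-c)@e; s=(q[:,:2]-c)@d;z=q[:,2]-.110
sol=least_squares(lambda p:np.hypot(r-p[0]-p[1]*s,z-p[2])-.011,[0,0,0],loss="soft_l1",f_scale=.002); print("top",sol.x.round(4),len(r))
E
```

```text
pin [ 0.4793 -0.2013  0.11  ] [ 0.48   -0.2026  0.1109]
flange [ 0.4731 -0.1723  0.11  ]
side tube axis dx, slope, dz [ 0.0007 -0.0032  0.0016] 532
top [ 0.0017 -0.0024  0.0006] 668
```

```bash
cat >> px.py <<'E'
def proj(f,p):
    F=200/np.tan(np.radians(f["vertical_fov"])/2); M=np.array(f["cam_to_world"])
    q=M[:3,:3].T@(np.array(p)-M[:3,3]); return np.array([f["cx"]+F*q[0]/-q[2],f["cy"]-F*q[1]/-q[2]])
RO=np.array([.531,-.031]); th=np.radians(4.3); EX=np.array([np.cos(th),np.sin(th)]); EY=np.array([-np.sin(th),np.cos(th)])
def rack(x,y,z=0): return np.r_[RO+EX*x+EY*y,z]
E
python3 - <<'E'
from px import *
f=grab("side"); 
for n,p in dict(tubeend=(-.065,-.141,.121),collartop_out=(-.065,-.147,.124),collar_c_out=(-.065,-.147,.11),flange_top=(-.065,-.164,.119),pintip=(-.065,-.174,.110),plateTopFrontIn=(-.078,-.165,.145),plateTopBackIn=(-.020,-.165,.145),armFront=(-.134,-.165,.106),armFrontIn=(-.134,-.125,.106)).items():
    print(n,rack(*p).round(4),((proj(f,rack(*p))-[300,205]+.5)*9).round())
E
```

```text
tubeend [ 0.4768 -0.1765  0.121 ] [341. 289.]
collartop_out [ 0.4772 -0.1825  0.124 ] [351. 300.]
collar_c_out [ 0.4772 -0.1825  0.11  ] [349. 331.]
flange_top [ 0.4785 -0.1994  0.119 ] [379. 361.]
pintip [ 0.4792 -0.2094  0.11  ] [394. 411.]
plateTopFrontIn [ 0.4656 -0.2014  0.145 ] [339. 321.]
plateTopBackIn [ 0.5234 -0.197   0.145 ] [546. 248.]
armFront [ 0.4097 -0.2056  0.106 ] [132. 481.]
armFrontIn [ 0.4067 -0.1657  0.106 ] [ 70. 361.]
```

>>> send_rows([
  {"offset": [0,-0.1,0.7],"turn": 0},
  {"offset": [0,-0.1,1.4],"turn": 0},
  {"offset": [0,-0.1,2.0],"turn": 0},
  {"offset": [0,-0.1,2.0],"turn": 0},
])

```text
t: 6.7
eef_pos: [0.4777, -0.1883, 0.417]
ee_rot: [-3.141, 0.002, 0.075]
force: [0.1, 0.6, -2.3]
width: 0.0179
```

>>> send_rows([
  {"offset": [0,0,0.3],"turn": 0},
  {"offset": [0,0,0.6],"turn": 0},
  {"offset": [0,0,0.6],"turn": 0},
])

```text
t: 7.0
eef_pos: [0.478, -0.1884, 0.412]
ee_rot: [-3.141, 0.001, 0.075]
force: [-0.1, 0.4, -1.5]
width: 0.0178
```

>>> send_rows([
  {"offset": [0,0,0.3],"turn": 0},
  {"offset": [0,0,0.6],"turn": 0},
  {"offset": [0,0,0.6],"turn": 0},
])

```text
t: 7.3
eef_pos: [0.4779, -0.1884, 0.4059]
ee_rot: [-3.141, 0.001, 0.075]
force: [-0.0, -0.3, -1.9]
width: 0.0178
```

```bash
python3 go.py .478,-.1891,.241,4.3; python3 - <<'E'
from h import *
a=grab("side","side4")
cv2.imwrite("pics/s4.png",cv2.resize(a["frame"][205:265,300:380],None,fx=9,fy=9,interpolation=cv2.INTER_CUBIC))
E
```

```text
t 7.3 grasp [ 0.4779 -0.1884  0.2469] yaw 4.31 tilt [0.01 0.04] F [-0.  -0.3 -1.9] w 0.0178
(0.478, -0.1891, 0.241, 4.3) -> [0.0, 0.07, 0.59] turn 0.0
```

View pics/s4.png

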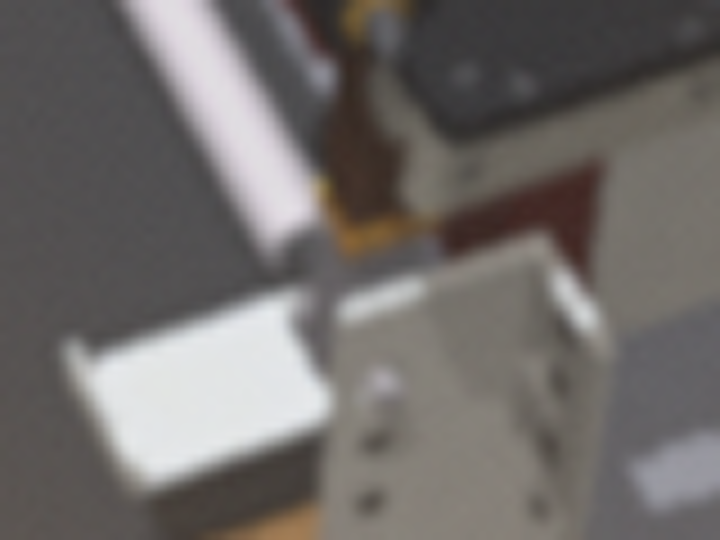

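No contact forces, and the fork is down behind the post plate at the groove, blade at crop (390,260). I'll go 4 mm lower and start pressing.

>>> send_rows([
  {"offset": [0,0,0.3],"turn": 0},
  {"offset": [0,0,0.5],"turn": 0},
  {"offset": [0,0,0.5],"turn": 0},
])

```text
t: 7.65
eef_pos: [0.478, -0.1884, 0.401]
ee_rot: [-3.141, 0.001, 0.075]
force: [0.3, -0.5, -2.0]
width: 0.0181
```

>>> send_rows([
  {"offset": [0,-0.3,0],"turn": 0},
  {"offset": [0,-0.6,0],"turn": 0},
  {"offset": [0,-0.8,0],"turn": 0},
  {"offset": [0,-0.8,0],"turn": 0},
  {"offset": [0,-0.8,0],"turn": 0},
])

```text
t: 8.15
eef_pos: [0.4775, -0.1805, 0.4015]
ee_rot: [3.141, 0.0, 0.076]
force: [-0.4, -1.7, -1.5]
width: 0.018
```

```bash
for i in 1 ; do python3 go.py .478,-.1891,.241,4.3; done
```

```text
t 8.15 grasp [ 0.4775 -0.1805  0.2425] yaw 4.33 tilt [0.02 0.  ] F [-0.4 -1.7 -1.5] w 0.018
(0.478, -0.1891, 0.241, 4.3) -> [-0.01, 0.86, 0.15] turn 0.0
```

>>> send_rows([
  {"offset": [0,-0.2,0],"turn": 0},
  {"offset": [0,-0.4,0],"turn": 0},
  {"offset": [0,-0.4,0],"turn": 0},
  {"offset": [0,-0.4,0],"turn": 0},
])

```text
t: 8.55
eef_pos: [0.4772, -0.1765, 0.4015]
ee_rot: [3.141, -0.0, 0.075]
force: [0.5, -3.6, -1.6]
width: 0.018
```

>>> send_rows([
  {"offset": [0,-0.2,0],"turn": 0},
  {"offset": [0,-0.4,0],"turn": 0},
  {"offset": [0,-0.4,0],"turn": 0},
  {"offset": [0,-0.4,0],"turn": 0},
])

```text
t: 8.95
eef_pos: [0.4769, -0.1725, 0.4014]
ee_rot: [3.141, -0.0, 0.075]
force: [-0.5, -5.1, -1.5]
width: 0.0178
```

```bash
python3 go.py .478,-.1891,.241,4.3; python3 - <<'E'
from h import *
a=grab("side","side5")
cv2.imwrite("pics/s5.png",cv2.resize(a["frame"][205:265,300:380],None,fx=9,fy=9,interpolation=cv2.INTER_CUBIC))
E
```

```text
t 8.95 grasp [ 0.4769 -0.1725  0.2424] yaw 4.32 tilt [ 0.01 -0.  ] F [-0.5 -5.1 -1.5] w 0.0178
(0.478, -0.1891, 0.241, 4.3) -> [-0.01, 1.67, 0.14] turn 0.0
```

View pics/s5.png

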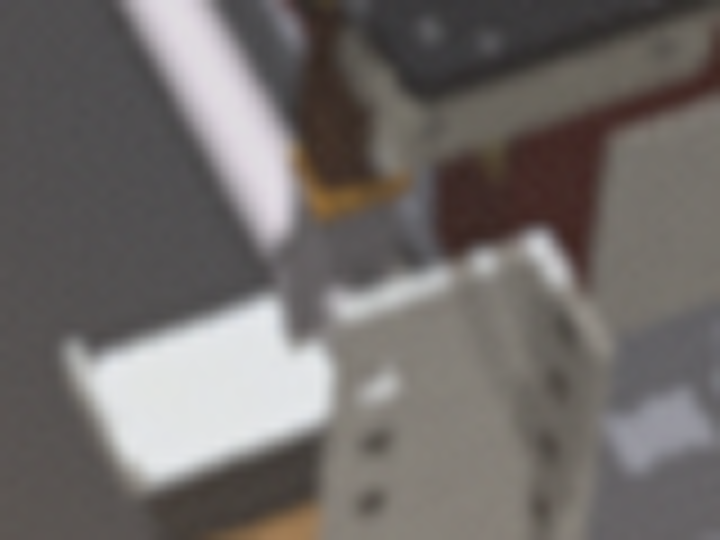

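Spring force is about 5 N, so about 8 mm pressed. The pin is receding from the hole at (378,385). I'll push further.

>>> send_rows([
  {"offset": [0,-0.2,0],"turn": 0},
  {"offset": [0,-0.4,0],"turn": 0},
  {"offset": [0,-0.4,0],"turn": 0},
  {"offset": [0,-0.4,0],"turn": 0},
])

```text
t: 9.4
eef_pos: [0.4766, -0.1686, 0.4015]
ee_rot: [3.141, -0.0, 0.075]
force: [1.2, -5.2, -0.6]
width: 0.0178
```

```bash
python3 - <<'E'
from h import *
F=[]
for i in range(4):
    grab("top"); F.append(get_state()["force"])
print(np.mean(F,0).round(2)); import go; go.go((.478,-.1891,.241,4.3))
E
```

```text
[ 0.11 -5.68 -0.66]
t 9.6 grasp [ 0.4766 -0.1686  0.2425] yaw 4.32 tilt [0.02 0.  ] F [-0.3 -6.5 -0.9] w 0.0178
(0.478, -0.1891, 0.241, 4.3) -> [-0.01, 2.05, 0.15] turn 0.0
```

>>> send_rows([
  {"offset": [0,-0.12,0],"turn": 0},
  {"offset": [-0.5,-0.12,0],"turn": 1},
  {"offset": [-1.0,-0.14,0],"turn": 2},
  {"offset": [-1.5,-0.18,0],"turn": 3},
  {"offset": [-2.0,-0.22,0],"turn": 4},
  {"offset": [-2.0,-0.22,0],"turn": 4},
])

```text
t: 10.2
eef_pos: [0.4559, -0.1681, 0.4015]
ee_rot: [3.141, 0.0, 0.005]
force: [-0.3, -5.5, -1.3]
width: 0.0179
```

```bash
python3 go.py .478,-.1891,.241,4.3; python3 - <<'E'
from h import *
a=grab("side","side6")
cv2.imwrite("pics/s6.png",cv2.resize(a["frame"][205:265,300:380],None,fx=9,fy=9,interpolation=cv2.INTER_CUBIC))
E
```

```text
t 10.2 grasp [ 0.4559 -0.1681  0.2425] yaw 0.28 tilt [0.03 0.02] F [-0.3 -5.5 -1.3] w 0.0179
(0.478, -0.1891, 0.241, 4.3) -> [2.2, 2.11, 0.15] turn -4.0
```

View pics/s6.png

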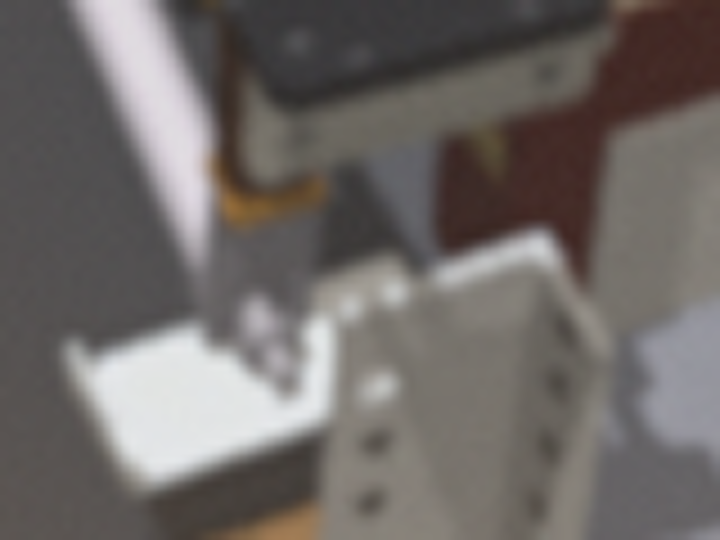

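The spring end is out of its hole: neck between the tines at (262,320), flange and pin at (285,380), both on the ledge. I'll finish the swing.

>>> send_rows([
  {"offset": [-0.5,0,0],"turn": 1},
  {"offset": [-1.0,-0.02,0],"turn": 2},
  {"offset": [-1.5,-0.04,0],"turn": 3},
  {"offset": [-2.0,-0.06,0],"turn": 3.7},
  {"offset": [-2.0,-0.06,0],"turn": 3.7},
])

```text
t: 10.75
eef_pos: [0.4357, -0.1676, 0.4015]
ee_rot: [3.141, 0.001, -0.06]
force: [-0.4, -6.5, -1.3]
width: 0.0178
```

>>> send_rows([
  {"offset": [0,0.4,0],"turn": 0},
  {"offset": [0,0.8,0],"turn": 0},
  {"offset": [0,1.2,0],"turn": 0},
  {"offset": [0,1.5,0],"turn": 0},
  {"offset": [0,1.5,0],"turn": 0},
])

```text
t: 11.25
eef_pos: [0.4356, -0.1824, 0.4011]
ee_rot: [-3.141, 0.0, -0.06]
force: [-0.8, -2.6, -0.8]
width: 0.018
```

```bash
python3 go.py .478,-.1891,.241,4.3; python3 - <<'E'
from h import *
a=grab("side","side7")
cv2.imwrite("pics/s7.png",cv2.resize(a["frame"][195:265,290:380],None,fx=8,fy=8,interpolation=cv2.INTER_CUBIC))
E
```

```text
t 11.25 grasp [ 0.4356 -0.1824  0.2421] yaw -3.42 tilt [0.04 0.  ] F [-0.8 -2.6 -0.8] w 0.018
(0.478, -0.1891, 0.241, 4.3) -> [4.27, 0.41, 0.11] turn -7.7
```

View pics/s7.png

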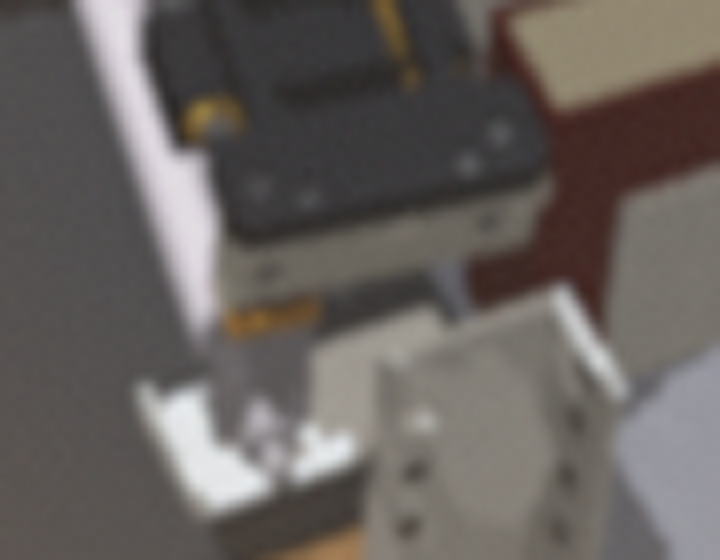

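The spring end is in front of the plate (12 views used). I'll release the last contact and lift the fork out.

>>> send_rows([
  {"offset": [0,0.2,0],"turn": 0},
  {"offset": [0,0.4,0],"turn": 0},
  {"offset": [0,0.4,0],"turn": 0},
  {"offset": [0,0.4,-0.8],"turn": 0},
  {"offset": [0,0.4,-2],"turn": 0},
  {"offset": [0,0.4,-4],"turn": 0},
  {"offset": [0,0.4,-8],"turn": 0},
  {"offset": [0,0.4,-10],"turn": 0},
])

```text
t: 12.1
eef_pos: [0.4355, -0.1865, 0.5057]
ee_rot: [3.141, -0.005, -0.059]
force: [1.0, -0.7, 0.1]
width: 0.0178
```

```bash
python3 go.py .5257,-.3551,.337,6.5; python3 - <<'E'
from h import *
t=grab("top","top8"); P=cloud(t); np.savez("top8.npz",p=P,im=t["frame"])
from meas import run; run(P,t["frame"],"top")
E
```

```text
t 12.1 grasp [ 0.4355 -0.1865  0.3467] yaw -3.36 tilt [ 0.06 -0.26] F [ 1.  -0.7  0.1] w 0.0178
(0.5257, -0.3551, 0.337, 6.5) -> [9.99, 16.31, 0.97] turn -9.9
top pad rect [0. 0.] [0. 0.] 0.0 0meas.py:4: RuntimeWarning: Mean of empty slice.
  c=q.mean(0); return c,np.linalg.svd(q-c,full_matrices=False)[2]
  ret = um.true_divide(
Traceback (most recent call last):
  File "meas.py", line 15, in run
    c,v=pca(P[m][:,:2].astype(float)); d=v[0]*np.sign(v[0][1]); print(tag,"bar",c.round(4),"yaw",round(ang(d)-90,2),m.sum(),(( P[m][:,:2]-c)@d).min().round(3),((P[m][:,:2]-c)@d).max().round(3))
                                         ~^^^
IndexError: index 0 is out of bounds for axis 0 with size 0
```

>>> send_rows([
  {"offset": [2,3.5,1],"turn": -2.5},
  {"offset": [4.5,7.5,1],"turn": -5},
  {"offset": [7,11.5,1],"turn": -7.5},
  {"offset": [9,14.8,1],"turn": -9.9},
  {"offset": [10,16.3,1],"turn": -9.9},
  {"offset": [10,16.3,1],"turn": -9.9},
  {"offset": [10,16.3,1],"turn": -9.9},
  {"offset": [10,16.3,1],"turn": -9.9},
])

```text
t: 12.95
eef_pos: [0.5252, -0.3543, 0.492]
ee_rot: [3.141, -0.001, 0.114]
force: [0.5, 0.3, -0.8]
width: 0.0181
```

```bash
python3 go.py .5257,-.3551,.148,6.5; python3 - <<'E'
from h import *
a=grab("side"); P=cloud(a)
m=(abs(P[...,0]-.525)<.06)&(abs(P[...,1]+.355)<.05)
for lo in np.arange(.18,.32,.02):
    k=m&(abs(P[...,2]-lo)<.01)
    if k.sum()>5: print(lo.round(2),P[k].mean(0).round(4),np.ptp(P[k],axis=0).round(3),k.sum())
t=grab("top"); np.savez("top8.npz",p=cloud(t),im=t["frame"])
from meas import run; run(cloud(t),t["frame"],"top")
E
```

```text
t 12.95 grasp [ 0.5252 -0.3543  0.333 ] yaw 6.54 tilt [ 0.01 -0.03] F [ 0.5  0.3 -0.8] w 0.0181
(0.5257, -0.3551, 0.148, 6.5) -> [0.04, 0.08, 18.5] turn 0.0
0.2 [ 0.5254 -0.3556  0.2017] [0.03  0.01  0.018] 48
0.22 [ 0.5249 -0.3566  0.2207] [0.029 0.007 0.019] 55
0.24 [ 0.5217 -0.3572  0.2374] [0.029 0.008 0.02 ] 50
0.26 [ 0.5216 -0.3597  0.2611] [0.027 0.019 0.018] 95
0.28 [ 0.5219 -0.3604  0.28  ] [0.023 0.018 0.019] 81
0.3 [ 0.5176 -0.3591  0.2993] [0.016 0.019 0.02 ] 68
0.32 [ 0.5173 -0.3605  0.323 ] [0.023 0.05  0.019] 110
top pad rect [0.414 0.016] [0.1712 0.1631] 1.41 1782
top bar [0.4478 0.0066] yaw -3.27 435 -0.088 0.083
top vol top [ 0.5895 -0.094 ] [0.0205 0.072 ] 74.1 133
top vol top [ 0.5853 -0.1208] [0.0165 0.074 ] 73.6 162
top vol top [0.5751 0.0039] [0.072 0.04 ] 5.3 422
top cup rim [ 0.4391 -0.3653] [0.0521 0.0523] 6.3 81
top fork top [nan nan nan] 0 [0. 0.]
top handle low [nan nan nan]
top slot rim [ 0.443  -0.3876  0.0623] 22 
top caddy base [ 0.4465 -0.3926] [0.0303 0.0948] 77.4 108
top turq maxz 0.627meas.py:28: RuntimeWarning: Mean of empty slice.
  m=R&(Z>.166)&(Z<.19); q=P[m]; print(tag,"fork top",q.mean(0).round(4),m.sum(),np.round(cv2.minAreaRect(q[:,:2].astype(np.float32))[1],3))
  ret = um.true_divide(
meas.py:29: RuntimeWarning: Mean of empty slice.
  m=R&(Z>.08)&(Z<.19)&(X>.48); q=P[m]; print(tag,"handle low",P[R&(Z>.08)&(Z<.11)&(X>.48)].mean(0).round(4))
```

>>> send_rows([
  {"offset": [0,0.1,4],"turn": 0},
  {"offset": [0,0.1,8],"turn": 0},
  {"offset": [0,0.1,11],"turn": 0},
  {"offset": [0,0.1,12.5],"turn": 0},
  {"offset": [0,0.1,12.5],"turn": 0},
  {"offset": [0,0.1,14],"turn": 0},
  {"offset": [0,0.1,15],"turn": 0},
  {"offset": [0,0.1,15],"turn": 0},
])

```text
t: 13.85
eef_pos: [0.5254, -0.3555, 0.3411]
ee_rot: [-3.141, 0.001, 0.114]
force: [0.4, -0.0, -2.4]
width: 0.0179
```

>>> send_rows([
  {"offset": [0,0,1],"turn": 0},
  {"offset": [0,0,2],"turn": 0},
  {"offset": [0,0,3],"turn": 0},
  {"offset": [0,0,3.5],"turn": 0},
  {"offset": [0,0,3.5],"turn": 0},
])

```text
t: 14.35
eef_pos: [0.5258, -0.356, 0.3064]
ee_rot: [3.141, 0.0, 0.114]
force: [0.5, 0.1, 1.6]
width: 0.0178
```

```bash
python3 go.py .5257,-.3551,.1474,6.5
```

```text
t 14.35 grasp [ 0.5258 -0.356   0.1474] yaw 6.53 tilt [0.03 0.  ] F [0.5 0.1 1.6] w 0.0178
(0.5257, -0.3551, 0.1474, 6.5) -> [0.0, -0.1, 0.0] turn 0.0
```

>>> send_rows([
  {"offset": [0,0,0],"turn": 0},
  {"offset": [0,0,0],"turn": 0},
  {"offset": [0,0,0],"turn": 0},
  {"offset": [0,0,-2],"turn": 0},
  {"offset": [0,0,-6],"turn": 0},
  {"offset": [0,0,-10],"turn": 0},
  {"offset": [0,0,-10],"turn": 0},
  {"offset": [0,0,-10],"turn": 0},
], hand=0.1)

```text
t: 15.15
eef_pos: [0.5257, -0.3559, 0.4075]
ee_rot: [3.141, -0.003, 0.114]
force: [-0.3, 0.2, -0.3]
width: 0.0478
```

```bash
python3 go.py .4504,.0637,.22,-93.3; python3 - <<'E'
from h import *
print(get_state()["q"].round(2))
P=cloud(grab("side")); R=(P[...,0]>.48)&(P[...,0]<.58)&(P[...,1]<-.3)&(P[...,1]>-.41)
for lo in(.09,.12,.15,.17):
    k=R&(abs(P[...,2]-lo)<.01); print(lo,P[k].mean(0).round(4),k.sum())
E
```

```text
t 15.15 grasp [ 0.5257 -0.3559  0.2485] yaw 6.51 tilt [ 0.05 -0.14] F [-0.3  0.2 -0.3] w 0.0478
(0.4504, 0.0637, 0.22, -93.3) -> [-2.72, -42.54, 2.85] turn 99.8
[-0.29  0.29 -0.08 -0.   -1.2   1.97]
0.09 [ 0.5229 -0.362   0.0903] 60
0.12 [ 0.5223 -0.3617  0.1195] 57
0.15 [ 0.5223 -0.3618  0.1489] 60
0.17 [ 0.525  -0.3591  0.1732] 141
```

>>> send_rows([
  {"offset": [-0.3,-5,0],"turn": 8.5},
  {"offset": [-0.6,-9,0],"turn": 17},
  {"offset": [-0.9,-13,0],"turn": 25.5},
  {"offset": [-1.2,-17,0],"turn": 34},
  {"offset": [-1.5,-21,0],"turn": 42.5},
  {"offset": [-1.8,-25,0],"turn": 51},
  {"offset": [-2.1,-29,0],"turn": 59.5},
  {"offset": [-2.3,-33,0],"turn": 68},
])

```text
t: 16.0
eef_pos: [0.4656, -0.0351, 0.4051]
ee_rot: [3.14, 0.001, -1.018]
force: [-0.0, 0.2, -0.8]
width: 0.0481
```

>>> send_rows([
  {"offset": [0,0,0],"turn": 8.5},
  {"offset": [0,0,0],"turn": 17},
  {"offset": [0,0,0],"turn": 25.5},
  {"offset": [0,0,0],"turn": 31.8},
  {"offset": [0,0,0],"turn": 31.8},
])

```text
t: 16.5
eef_pos: [0.4663, -0.0363, 0.4052]
ee_rot: [3.139, -0.001, -1.569]
force: [0.7, 0.3, 0.6]
width: 0.0485
```

```bash
python3 go.py .4504,.0637,.16,-93.3 .4504,.0637,.111,-93.3
```

```text
t 16.5 grasp [ 0.4663 -0.0363  0.2462] yaw -89.9 tilt [ 0.13 -0.03] F [0.7 0.3 0.6] w 0.0485
(0.4504, 0.0637, 0.16, -93.3) -> [-10.0, 1.57, 8.62] turn 3.4
(0.4504, 0.0637, 0.111, -93.3) -> [-10.0, 1.57, 13.52] turn 3.4
```

>>> send_rows([
  {"offset": [-5,0.8,3],"turn": 0},
  {"offset": [-9.5,1.5,6],"turn": 0},
  {"offset": [-9.5,1.5,6],"turn": 0},
  {"offset": [-9.5,1.5,6],"turn": 0},
  {"offset": [-9.5,1.5,6],"turn": 0},
])

```text
t: 17.0
eef_pos: [0.4515, 0.0585, 0.3464]
ee_rot: [3.141, -0.001, -1.565]
force: [-0.2, -0.5, 0.2]
width: 0.0486
```

```bash
python3 go.py .4504,.0637,.111,-93.3; python3 - <<'E'
from h import *
# bar line refined from side view
f=grab("side"); P=cloud(f); g=f["frame"].astype(int).mean(2)
m=(P[...,2]>.11)&(P[...,2]<.128)&(g>140)&(P[...,0]>.40)&(P[...,0]<.48)&(P[...,1]<.12)&(P[...,1]>-.17)
q=P[m]; c=q.mean(0);v=np.linalg.svd(q[:,:2]-c[:2],full_matrices=False)[2][0]; print(c.round(4),np.degrees(np.arctan2(v[0],v[1])),q[:,1].min(),q[:,1].max(),m.sum())
E
```

```text
t 17.0 grasp [0.4515 0.0585 0.1874] yaw -89.66 tilt [ 0.03 -0.04] F [-0.2 -0.5  0.2] w 0.0486
(0.4504, 0.0637, 0.111, -93.3) -> [-0.52, 0.11, 7.64] turn 3.6
[ 0.441  -0.0604  0.1202] -176.45116973762575 -0.1552521208602009 0.11340001596707983 514
```

>>> send_rows([
  {"offset": [-0.5,0.1,3],"turn": 3.6},
  {"offset": [-0.5,0.1,6],"turn": 3.6},
  {"offset": [-0.5,0.1,7.6],"turn": 3.6},
  {"offset": [-0.5,0.1,7.6],"turn": 3.6},
])

```text
t: 17.45
eef_pos: [0.4499, 0.0624, 0.2691]
ee_rot: [3.139, -0.002, -1.631]
force: [-0.2, 0.6, 0.9]
width: 0.0485
```

>>> send_rows([
  {"offset": [0,0,0],"turn": 0},
  {"offset": [0,0,0],"turn": 0},
  {"offset": [0,0,0],"turn": 0},
  {"offset": [0,0,0],"turn": 0},
  {"offset": [0,0,0],"turn": 0},
  {"offset": [0,0,0],"turn": 0},
], hand=-1, squeeze=25)

```text
t: 18.05
eef_pos: [0.4504, 0.0637, 0.2711]
ee_rot: [-3.141, 0.0, -1.63]
force: [-2.3, -0.8, 6.0]
width: 0.0215
```

```bash
python3 go.py .4504,.0637,.111,-93.3
```

```text
t 18.05 grasp [0.4504 0.0637 0.1121] yaw -93.39 tilt [0.05 0.02] F [-2.3 -0.8  6. ] w 0.0215
(0.4504, 0.0637, 0.111, -93.3) -> [-0.0, 0.0, 0.11] turn -0.1
```

>>> send_rows([
  {"offset": [0.3,0,0],"turn": 0},
  {"offset": [0.6,0,0],"turn": 0},
  {"offset": [0.9,0,0],"turn": 0},
  {"offset": [1.2,0,0],"turn": 0},
  {"offset": [1.5,0,0],"turn": 0},
  {"offset": [1.6,0,0],"turn": 0},
  {"offset": [1.6,0,0],"turn": 0},
])

```text
t: 18.75
eef_pos: [0.45, 0.0478, 0.2711]
ee_rot: [-3.139, 0.001, -1.63]
force: [0.2, 3.7, 6.0]
width: 0.0214
```

```bash
python3 go.py .4504,.0637,.111,-93.3; python3 - <<'E'
from h import *
a=grab("top","top9"); b=grab("side","side9")
o=np.hstack([cv2.resize(a["frame"][180:240,245:325],None,fx=5,fy=5,interpolation=cv2.INTER_CUBIC),cv2.resize(b["frame"][140:260,260:380],(400,400),interpolation=cv2.INTER_CUBIC)[50:350]])
cv2.imwrite("pics/s9.png",o)
E
```

```text
t 18.75 grasp [0.45   0.0478 0.1121] yaw -93.4 tilt [0.12 0.06] F [0.2 3.7 6. ] w 0.0214
(0.4504, 0.0637, 0.111, -93.3) -> [-1.58, 0.06, 0.11] turn -0.1
```

View pics/s9.png

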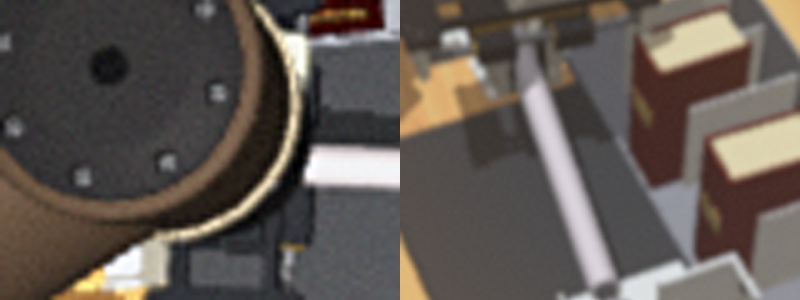

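```bash
python3 - <<'E'
from h import *
for i in range(2):
    f=grab("side"); P=cloud(f); g=f["frame"].astype(int).mean(2)
    m=(P[...,2]>.105)&(P[...,2]<.128)&(g>140)&(P[...,0]>.40)&(P[...,0]<.48)&(P[...,1]<.12)&(P[...,1]>-.2)&(abs(P[...,0]-(.4447+.057*(P[...,1]+.036)))<.01)
    q=P[m]; print(np.sort(q[:,1])[[3,10]].round(4), q.mean(0).round(4)); 
    # pin tip region
    k=(P[...,2]>.103)&(P[...,1]<-.19)&(P[...,1]>-.25)&(abs(P[...,0]-.432)<.015); print(P[k][:,1].min() if k.any() else None,k.sum())
E
```

```text
[-0.1964 -0.1935] [ 0.4416 -0.0847  0.1204]
-0.22267611710099622 114
[-0.1939 -0.1928] [ 0.4416 -0.085   0.1204]
-0.22325957873715685 116
```

>>> send_rows([
  {"offset": [0,0,0],"turn": 0},
  {"offset": [0,0,0],"turn": 0},
  {"offset": [0,0,0],"turn": 0},
  {"offset": [-1.3,0,-0.4],"turn": 0},
  {"offset": [-2.6,0,-0.4],"turn": 0},
  {"offset": [-2.6,0,-0.4],"turn": 0},
  {"offset": [-2.6,0,-0.4],"turn": 0},
], hand=-0.2)

```text
t: 19.65
eef_pos: [0.4508, 0.0743, 0.2743]
ee_rot: [3.141, -0.0, -1.629]
force: [-0.4, 0.3, -0.1]
width: 0.0353
```

>>> send_rows([
  {"offset": [0,0,0],"turn": 0},
  {"offset": [0,0,0],"turn": 0},
  {"offset": [0,0,0],"turn": 0},
  {"offset": [0,0,0],"turn": 0},
  {"offset": [0,0,0],"turn": 0},
  {"offset": [0,0,0],"turn": 0},
], hand=-1, squeeze=10)

```text
t: 20.25
eef_pos: [0.4509, 0.0735, 0.2744]
ee_rot: [3.141, -0.0, -1.631]
force: [0.1, -0.7, -0.7]
width: 0.0216
```

>>> send_rows([
  {"offset": [0.05,0,-1.5],"turn": 0},
  {"offset": [0.2,0,-3],"turn": 0},
  {"offset": [0.5,0,-5],"turn": 0},
  {"offset": [0.9,0,-7],"turn": 0},
  {"offset": [0.9,0,-7],"turn": 0},
  {"offset": [0.9,0,-7],"turn": 0},
])

```text
t: 20.85
eef_pos: [0.4502, 0.0646, 0.3444]
ee_rot: [-3.141, 0.001, -1.631]
force: [-0.1, 1.2, -1.3]
width: 0.0215
```

```bash
python3 go.py .451,.0737,.116,-93.3; python3 - <<'E'
from h import *
f=grab("side","side10"); cv2.imwrite("pics/s10.png",cv2.resize(f["frame"][80:280,220:420],None,fx=3,fy=3,interpolation=cv2.INTER_CUBIC))
P=cloud(f); g=f["frame"].astype(int).mean(2)
m=(P[...,2]>.105)&(P[...,2]<.25)&(g>140)&(P[...,1]<.12)&(P[...,1]>-.2)&(abs(P[...,0]-(.4447+.057*(P[...,1]+.036)))<.01)
for y in np.arange(-.2,.1,.04):
    k=m&(abs(P[...,1]-y)<.01); print(y.round(2),k.sum(),P[k].mean(0).round(3) if k.any() else "")
E
```

```text
t 20.85 grasp [0.4502 0.0646 0.1854] yaw -93.45 tilt [0.03 0.06] F [-0.1  1.2 -1.3] w 0.0215
(0.451, 0.0737, 0.116, -93.3) -> [-0.91, -0.02, 6.94] turn -0.1
-0.2 29 [ 0.435 -0.195  0.121]
-0.16 71 [ 0.437 -0.16   0.129]
-0.12 68 [ 0.439 -0.12   0.14 ]
-0.08 65 [ 0.441 -0.08   0.151]
-0.04 66 [ 0.443 -0.04   0.162]
0.0 63 [ 0.446 -0.001  0.173]
0.04 31 [0.447 0.035 0.182]
0.08 0
```

The bar pivots in the pads: its slope is 15° and the right end still sits on the ledge. I'll continue the arc.

>>> send_rows([
  {"offset": [0.7,0,-2.2],"turn": 0},
  {"offset": [1.6,0,-4.4],"turn": 0},
  {"offset": [2.7,0,-6.5],"turn": 0},
  {"offset": [4.0,0,-8.5],"turn": 0},
  {"offset": [5.4,0,-10.4],"turn": 0},
  {"offset": [7.0,0,-12.1],"turn": 0},
  {"offset": [8.8,0,-13.7],"turn": 0},
  {"offset": [10.6,0,-15.1],"turn": 0},
])

```text
t: 21.7
eef_pos: [0.4439, -0.0416, 0.4948]
ee_rot: [3.14, -0.0, -1.63]
force: [1.2, -0.8, -2.0]
width: 0.0218
```

>>> send_rows([
  {"offset": [2,0,-1.3],"turn": 0},
  {"offset": [4.2,0,-2.5],"turn": 0},
  {"offset": [6.4,0,-3.4],"turn": 0},
  {"offset": [8.5,0,-4],"turn": 0},
  {"offset": [10.6,0,-4.6],"turn": 0},
  {"offset": [11.6,0,-5],"turn": 0},
  {"offset": [11.6,0,-5],"turn": 0},
  {"offset": [11.6,0,-5],"turn": 0},
])

```text
t: 22.5
eef_pos: [0.4372, -0.1567, 0.5444]
ee_rot: [3.14, 0.0, -1.631]
force: [-0.7, 0.2, -1.5]
width: 0.0216
```

```bash
cat > barv.py <<'E'
from h import *
def bar(c,r=.2,zlo=.1,zhi=.46):
    f=grab("side"); P=cloud(f); im=f["frame"].astype(int); g=im.mean(2); s=im.max(2)-im.min(2)
    for z in np.arange(zlo,zhi,.02):
        k=(abs(P[...,2]-z)<.01)&(g>125)&(s<45)&(abs(P[...,0]-c[0])<.06)&(abs(P[...,1]-c[1])<r)
        if k.sum()>4: print(z.round(2),k.sum(),np.median(P[k],axis=0).round(4))
E
python3 go.py .4391,-.3653,.45,-93.3; python3 - <<'E'
from barv import *; bar((.436,-.18),.06,.1,.42)
E
```

```text
t 22.5 grasp [ 0.4372 -0.1567  0.3854] yaw -93.45 tilt [0.09 0.02] F [-0.7  0.2 -1.5] w 0.0216
(0.4391, -0.3653, 0.45, -93.3) -> [20.81, -1.44, -6.46] turn -0.2
0.1 334 [ 0.4347 -0.1801  0.098 ]
0.14 24 [ 0.4871 -0.1996  0.146 ]
0.3 99 [ 0.4286 -0.2337  0.3025]
0.32 142 [ 0.4314 -0.2189  0.32  ]
0.34 141 [ 0.4319 -0.2012  0.3394]
0.36 119 [ 0.4338 -0.1862  0.3584]
0.38 91 [ 0.4349 -0.17    0.3791]
0.4 29 [ 0.4373 -0.1581  0.3938]
```

The bar is fully in hand but stuck about 40° off vertical by pad friction. I'll raise it clear and ease the grip so it can swing down.

>>> send_rows([
  {"offset": [0,0,-3],"turn": 0},
  {"offset": [0,0,-6],"turn": 0},
  {"offset": [0,0,-9],"turn": 0},
  {"offset": [0,0,-9],"turn": 0},
  {"offset": [0,0,-9],"turn": 0},
])

```text
t: 23.05
eef_pos: [0.4372, -0.1562, 0.6351]
ee_rot: [-3.141, 0.001, -1.629]
force: [-0.3, 0.7, -3.7]
width: 0.0223
```

>>> send_rows([
  {"offset": [0,0,0],"turn": 0},
  {"offset": [0,0,0],"turn": 0},
  {"offset": [0,0,0],"turn": 0},
], squeeze=7)

```text
t: 23.35
eef_pos: [0.4372, -0.1569, 0.6346]
ee_rot: [3.14, -0.0, -1.63]
force: [0.5, 0.7, -1.7]
width: 0.0219
```

```bash
python3 go.py .4391,-.3653,.45,-93.3; python3 - <<'E'
from barv import *; bar((.436,-.18),.1,.16,.52)
E
```

```text
t 23.35 grasp [ 0.4372 -0.1569  0.4756] yaw -93.41 tilt [ 0.08 -0.  ] F [ 0.5  0.7 -1.7] w 0.0219
(0.4391, -0.3653, 0.45, -93.3) -> [20.79, -1.43, 2.56] turn -0.1
0.32 21 [ 0.4205 -0.2771  0.3258]
0.34 139 [ 0.4276 -0.2706  0.3399]
0.36 158 [ 0.4283 -0.2548  0.3601]
0.38 150 [ 0.4294 -0.2383  0.3796]
0.4 164 [ 0.4308 -0.2228  0.3994]
0.42 172 [ 0.4316 -0.2065  0.4202]
0.44 163 [ 0.4327 -0.1906  0.4395]
0.46 101 [ 0.4351 -0.1777  0.4588]
0.48 83 [ 0.436  -0.1614  0.4792]
```

>>> send_rows([
  {"offset": [0,0,0],"turn": 0},
  {"offset": [0,0,0],"turn": 0},
  {"offset": [0,0,0],"turn": 0},
], squeeze=5)

```text
t: 23.7
eef_pos: [0.4371, -0.157, 0.6353]
ee_rot: [3.142, 0.0, -1.631]
force: [-0.2, 0.8, -1.8]
width: 0.0218
```

```bash
python3 - <<'E'
from barv import *; bar((.436,-.18),.1,.24,.50); print(get_state()["force"].round(1))
E
```

```text
0.24 61 [ 0.4289 -0.269   0.2334]
0.26 81 [ 0.4286 -0.2565  0.2611]
0.28 96 [ 0.4291 -0.2471  0.2797]
0.3 100 [ 0.4295 -0.2377  0.3001]
0.32 96 [ 0.4301 -0.2288  0.3202]
0.34 109 [ 0.4304 -0.2193  0.3399]
0.36 110 [ 0.4307 -0.21    0.3601]
0.38 114 [ 0.4319 -0.201   0.3808]
0.4 119 [ 0.4327 -0.1916  0.4003]
0.42 122 [ 0.4328 -0.1827  0.4195]
0.44 32 [ 0.4367 -0.178   0.433 ]
[-1.5 -0.5 -2.5]
```

>>> send_rows([
  {"offset": [0,0,0],"turn": 0},
  {"offset": [0,0,0],"turn": 0},
  {"offset": [0,0,0],"turn": 0},
], squeeze=4)

```text
t: 24.05
eef_pos: [0.4371, -0.1571, 0.6356]
ee_rot: [-3.141, -0.0, -1.631]
force: [-0.2, 0.3, -0.2]
width: 0.0115
```

```bash
python3 - <<'E'
from barv import *; bar((.436,-.18),.1,.22,.50); print(get_state()["force"].round(1))
E
```

```text
0.22 23 [ 0.4323 -0.1517  0.2209]
0.24 25 [ 0.4332 -0.1512  0.2401]
0.26 29 [ 0.4336 -0.1497  0.2597]
0.28 17 [ 0.4338 -0.1496  0.2798]
0.3 7 [ 0.435  -0.1502  0.2935]
0.38 8 [ 0.4281 -0.1366  0.3814]
0.4 15 [ 0.4293 -0.1391  0.3981]
[0.1 0.3 0.5]
```

The bar slipped out at 4 N. I'll let it settle and look.

>>> send_rows([
  {"offset": [0,0,-3],"turn": 0},
  {"offset": [-4,0,-3],"turn": 0},
  {"offset": [-8,0,-3],"turn": 0},
  {"offset": [-12,0,-3],"turn": 0},
  {"offset": [-16,0,-3],"turn": 0},
  {"offset": [-20,0,-3],"turn": 0},
  {"offset": [-24,0,-3],"turn": 0},
  {"offset": [-28,0,-3],"turn": 0},
], hand=0.1)

```text
t: 24.9
eef_pos: [0.4534, 0.124, 0.6661]
ee_rot: [-3.14, 0.001, -1.63]
force: [1.4, -0.3, -0.4]
width: 0.0484
```

```bash
python3 - <<'E'
from h import *
a=grab("top","top11"); b=grab("side","side11"); np.savez("top11.npz",p=cloud(a),im=a["frame"]);np.savez("side11.npz",p=cloud(b),im=b["frame"])
o=np.hstack([cv2.resize(a["frame"][120:280,240:480],(600,400))[:, :],]);o2=cv2.resize(b["frame"][120:370,220:460],(400,417))[:400]
cv2.imwrite("pics/s11.png",cv2.resize(np.hstack([o,o2]),(800,320)))
E
```

```text
(no output)
```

View pics/s11.png

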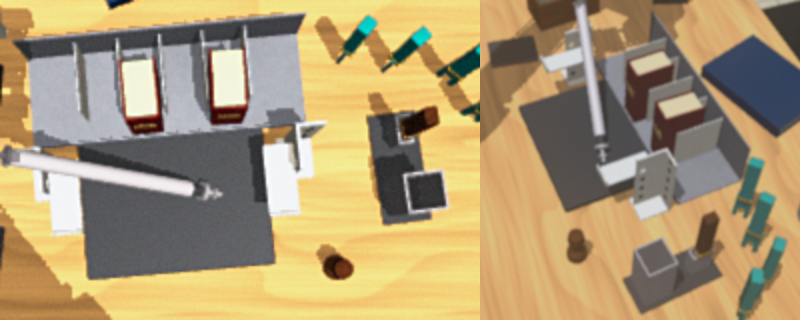

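The bar has tipped over to the left: spring end over the pad at (210,192), other end by the left post at (10,155). I'll measure where it is and whether it is at rest.

>>> send_rows([
  {"offset": [0,0,0],"turn": 0},
  {"offset": [0,0,0],"turn": 0},
  {"offset": [0,0,0],"turn": 0},
  {"offset": [0,0,0],"turn": 0},
  {"offset": [0,0,0],"turn": 0},
])

```text
t: 25.5
eef_pos: [0.4537, 0.1217, 0.6656]
ee_rot: [-3.141, 0.0, -1.632]
force: [0.6, -1.2, -1.2]
width: 0.0483
```

```bash
cat > barl.py <<'E'
from h import *
def line(P,im,show=True):
    b=im.astype(int); g=b.mean(2); s=b.max(2)-b.min(2)
    m=(g>140)&(s<45)&(P[...,2]>.022)&(P[...,0]>.3)&(P[...,0]<.56)&(P[...,1]>-.3)&(P[...,1]<.4)
    q=P[m]; rng=np.random.default_rng(0); best=None   # RANSAC line
    for _ in range(600):
        i,j=rng.choice(len(q),2,replace=False); d=q[j]-q[i]; L=np.linalg.norm(d)
        if L<.08: continue
        d/=L; r=np.linalg.norm(np.cross(q-q[i],d),axis=1)<.010
        if best is None or r.sum()>best.sum(): best=r
    q=q[best]; c=q.mean(0); d=np.linalg.svd(q-c,full_matrices=False)[2][0]; d*=-np.sign(d[1])
    t=(q-c)@d; a,e=c+d*np.percentile(t,1),c+d*np.percentile(t,99)
    print("n",best.sum(),"from",a.round(4),"to",e.round(4),"len",np.ptp(t).round(3))
for_=None
if __name__=="__main__":
    for n in("top","side"):
        f=grab(n); line(cloud(f),f["frame"])
E
python3 - <<'E'
from barl import *
for n in("top","side"):
    t=np.load(n+"11.npz"); print(n,"t24.9"); line(t["p"],t["im"])
E
python3 barl.py; python3 go.py
```

```text
top t24.9
n 607 from [0.4838 0.1549 0.1836] to [ 0.4409 -0.095   0.0315] len 0.31
side t24.9
n 687 from [0.4827 0.1569 0.184 ] to [ 0.4415 -0.0946  0.0322] len 0.311
n 617 from [0.4962 0.154  0.1816] to [ 0.4514 -0.0986  0.0317] len 0.31
n 659 from [0.4959 0.1559 0.182 ] to [ 0.4484 -0.096   0.03  ] len 0.309
t 25.6 grasp [0.4538 0.122  0.5065] yaw -93.46 tilt [0.01 0.01] F [-0.8  0.3 -0.1] w 0.0484
```

```bash
python3 barl.py; python3 go.py .496,.143,.25,-100
```

```text
n 596 from [0.4969 0.1545 0.1807] to [ 0.4534 -0.0965  0.0329] len 0.31
n 704 from [0.4989 0.1559 0.1807] to [ 0.4498 -0.0977  0.0318] len 0.309
t 25.7 grasp [0.4538 0.1222 0.5064] yaw -93.44 tilt [0.01 0.  ] F [0.4 0.7 0.5] w 0.048
(0.496, 0.143, 0.25, -100.0) -> [-2.33, -4.09, 25.64] turn 6.6
```

>>> send_rows([
  {"offset": [-1.2,-2,5],"turn": 3},
  {"offset": [-2.3,-4.1,10],"turn": 6.6},
  {"offset": [-2.3,-4.3,15],"turn": 6.6},
  {"offset": [-2.3,-4.5,20],"turn": 6.6},
  {"offset": [-2.3,-4.5,24],"turn": 6.6},
  {"offset": [-2.3,-4.5,25.5],"turn": 6.6},
  {"offset": [-2.3,-4.5,25.5],"turn": 6.6},
])

```text
t: 26.4
eef_pos: [0.4996, 0.1424, 0.4075]
ee_rot: [3.137, -0.004, -1.746]
force: [-0.2, 0.2, 0.1]
width: 0.0482
```

```bash
python3 - <<'E'
from barl import *
f=grab("side"); line(cloud(f),f["frame"]); f=grab("side"); line(cloud(f),f["frame"])
import go; go.go((.496,.143,.172,-100))
E
```

```text
n 440 from [0.5598 0.1861 0.034 ] to [ 0.4864 -0.103   0.0384] len 0.318
n 432 from [0.5582 0.1861 0.0345] to [ 0.4871 -0.1035  0.0385] len 0.315
t 26.5 grasp [0.5006 0.143  0.2523] yaw -100.0 tilt [0.05 0.  ] F [0.5 0.6 0.2] w 0.0482
(0.496, 0.143, 0.172, -100) -> [0.08, 0.45, 8.03] turn 0.0
```

The bar rolled off the post and now lies low across the lip, nearly level. I'll let it settle, then measure it and the volumes again.

>>> send_rows([
  {"offset": [-8,-6,-6],"turn": 0},
  {"offset": [-16,-12,-8],"turn": 0},
  {"offset": [-20,-16,-8],"turn": 0},
  {"offset": [-20,-16,-8],"turn": 0},
  {"offset": [-20,-16,-8],"turn": 0},
  {"offset": [-20,-16,-8],"turn": 0},
  {"offset": [-20,-16,-8],"turn": 0},
])

```text
t: 27.2
eef_pos: [0.6944, 0.3138, 0.4911]
ee_rot: [-3.14, 0.001, -1.745]
force: [0.3, -0.4, -0.3]
width: 0.0484
```

```bash
python3 - <<'E'
from barl import *
o=[]
for n in("top","side"):
    f=grab(n,n+"12"); np.savez(n+"12.npz",p=cloud(f),im=f["frame"]); line(cloud(f),f["frame"]); o.append(f["frame"])
cv2.imwrite("pics/s12.png",np.hstack([cv2.resize(o[0][110:270,225:425],(400,320),interpolation=cv2.INTER_CUBIC),cv2.resize(o[1][100:260,250:450],(400,320),interpolation=cv2.INTER_CUBIC)]))
E
python3 - <<'E'
from meas import *
import warnings; warnings.simplefilter("ignore")
t=np.load("top12.npz")
try: run(t["p"],t["im"],"top")
except Exception as e: print(e)
E
python3 go.py
```

```text
n 562 from [0.5584 0.1956 0.031 ] to [ 0.4923 -0.1055  0.0387] len 0.319
n 472 from [0.5578 0.1973 0.032 ] to [ 0.4875 -0.1023  0.0398] len 0.331
top pad rect [ 0.4166 -0.036 ] [0.1711 0.2652] 1.91 3495
index 0 is out of bounds for axis 0 with size 0
t 27.3 grasp [0.6927 0.3121 0.3325] yaw -100.01 tilt [0.07 0.06] F [0.2 0.6 0.1] w 0.0481
```

View pics/s12.png

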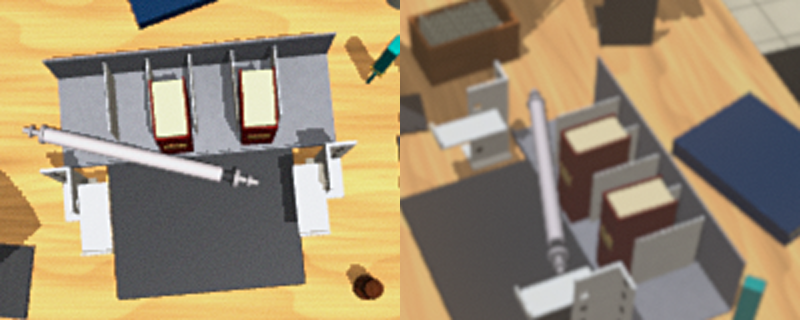

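Both volumes still stand. The bar lies in front of them, rigid tip at crop (28,130) and spring tip at (257,182). I'll regrip near the rigid end, outside the tray (15 views used).

```bash
python3 - <<'E'
from px import *
import go
f=grab("top")
A=ray(f,225+27.5/2-.25,110+130/2-.25,.024); B=ray(f,225+258/2-.25,110+182/2-.25,.03)
d=(B-A);L=np.linalg.norm(d);d/=L; print(A.round(4),B.round(4),L.round(4),"yaw",np.degrees(np.arctan2(d[1],d[0])).round(2))
c=(A+B)/2; g=c-d*.126; print("centre",c.round(4),"grip",g.round(4), "rack xy",((g[:2]-RO)@EX).round(3),((g[:2]-RO)@EY).round(3))
go.go((g[0],g[1],.15,-102.4),(g[0],g[1],.031,-102.4))
t=np.load("top12.npz"); P=t["p"]; b=t["im"].astype(int)
m=(np.linalg.norm(P[...,:2]-g[:2],axis=-1)<.014); print("z at grip",np.sort(P[m][:,2])[-8:].round(4))
E
```

```text
[0.5691 0.218  0.024 ] [ 0.4883 -0.1144  0.03  ] 0.3421 yaw -103.65
centre [0.5287 0.0518 0.027 ] grip [0.5584 0.1742 0.0248] rack xy 0.043 0.203
t 27.35 grasp [0.6922 0.3116 0.3327] yaw -100.02 tilt [0.07 0.06] F [-0.2  0.5  0.6] w 0.048
(np.float64(0.558432419446783), np.float64(0.17421577022848161), 0.15, -102.4) -> [15.86, 10.78, 18.27] turn 2.4
(np.float64(0.558432419446783), np.float64(0.17421577022848161), 0.031, -102.4) -> [15.86, 10.78, 30.17] turn 2.4
z at grip [0.0347 0.0352 0.0352 0.0353 0.0354 0.0355 0.0356 0.0357]
```

```bash
python3 - <<'E'
from px import *
import go
t=np.load("top12.npz"); P=t["p"]
rx=(P[...,:2]-RO)@EX; ry=(P[...,:2]-RO)@EY
m=(P[...,2]>.05)&(P[...,2]<.16)&(ry>.15)&(ry<.45)&(abs(rx)<.2)
import itertools
n,l,st,ce=cv2.connectedComponentsWithStats(m.astype(np.uint8))
for i in range(1,n):
    if st[i,4]>15: k=l==i; print(st[i,4],"rack x",np.percentile(rx[k],[1,99]).round(3),"y",np.percentile(ry[k],[1,99]).round(3),"z",np.percentile(P[k][:,2],[1,99]).round(3))
k=(P[...,2]>.012)&(P[...,2]<.05)&(ry>.18)&(ry<.27)&(rx>.02)&(rx<.09)
for y in np.arange(.19,.26,.01):
    q=k&(abs(ry-y)<.005)
    if q.any(): print(y.round(2),"x",rx[q].mean().round(4),np.ptp(rx[q]).round(4),"zmax",P[q][:,2].max().round(4),q.sum())
g=rack(.055,.241,0); go.go((g[0],g[1],.2,-85.7),(g[0],g[1],.027,-85.7)); print(g)
E
```

```text
118 rack x [0.133 0.137] y [0.151 0.201] z [0.051 0.109]
1610 rack x [-0.077  0.072] y [0.339 0.427] z [0.051 0.08 ]
406 rack x [-0.13  -0.019] y [0.15  0.204] z [0.058 0.148]
0.19 x 0.0379 0.0237 zmax 0.0355 28
0.2 x 0.0404 0.0206 zmax 0.0357 25
0.21 x 0.0438 0.0234 zmax 0.0352 30
0.22 x 0.0491 0.0257 zmax 0.0354 32
0.23 x 0.0444 0.0174 zmax 0.0384 14
0.24 x 0.0537 0.0138 zmax 0.0328 18
0.25 x 0.0559 0.0121 zmax 0.026 8
t 27.35 grasp [0.6922 0.3116 0.3327] yaw -100.02 tilt [0.07 0.06] F [-0.2  0.5  0.6] w 0.048
(np.float64(0.5677753091787364), np.float64(0.2134454471550009), 0.2, -85.7) -> [11.83, 10.55, 13.27] turn -14.3
(np.float64(0.5677753091787364), np.float64(0.2134454471550009), 0.027, -85.7) -> [11.83, 10.55, 30.57] turn -14.3
[0.56777531 0.21344545 0.        ]
```

```bash
python3 - <<'E'
from px import *
import go
g=rack(.0555,.246,0); go.go((g[0],g[1],.2,-85.7))
E
```

```text
t 27.35 grasp [0.6922 0.3116 0.3327] yaw -100.02 tilt [0.07 0.06] F [-0.2  0.5  0.6] w 0.048
(np.float64(0.5678990081113673), np.float64(0.21846886218603964), 0.2, -85.7) -> [11.34, 10.62, 13.27] turn -14.3
```

>>> send_rows([
  {"offset": [3.5,3,3],"turn": -5},
  {"offset": [7,6.5,6],"turn": -10},
  {"offset": [10,9.5,9],"turn": -14.3},
  {"offset": [11.3,10.6,13],"turn": -14.3},
  {"offset": [11.3,10.6,13],"turn": -14.3},
  {"offset": [11.3,10.6,13],"turn": -14.3},
  {"offset": [11.3,10.6,13],"turn": -14.3},
])

```text
t: 28.05
eef_pos: [0.5692, 0.2195, 0.3628]
ee_rot: [-3.138, 0.001, -1.496]
force: [0.3, 0.0, 0.3]
width: 0.0484
```

```bash
python3 go.py .5679,.2185,.027,-85.7; python3 barl.py
```

```text
t 28.05 grasp [0.5692 0.2195 0.2038] yaw -85.7 tilt [0.21 0.09] F [0.3 0.  0.3] w 0.0484
(0.5679, 0.2185, 0.027, -85.7) -> [0.09, 0.14, 17.68] turn 0.0
n 571 from [0.5591 0.1955 0.0314] to [ 0.4932 -0.1067  0.038 ] len 0.32
n 458 from [0.5593 0.194  0.0336] to [ 0.4852 -0.1071  0.0375] len 0.418
```

>>> send_rows([
  {"offset": [0.1,0.15,5],"turn": 0},
  {"offset": [0.1,0.15,10],"turn": 0},
  {"offset": [0.1,0.15,13],"turn": 0},
  {"offset": [0.1,0.15,15.5],"turn": 0},
  {"offset": [0.1,0.15,17.2],"turn": 0},
  {"offset": [0.1,0.15,17.6],"turn": 0},
  {"offset": [0.1,0.15,17.6],"turn": 0},
])

```text
t: 28.85
eef_pos: [0.5679, 0.2193, 0.1842]
ee_rot: [-3.141, 0.001, -1.496]
force: [-0.0, 5.1, -1.5]
width: 0.0483
```

>>> send_rows([
  {"offset": [0,0,0],"turn": 0},
  {"offset": [0,0,0],"turn": 0},
  {"offset": [0,0,0],"turn": 0},
  {"offset": [0,0,0],"turn": 0},
  {"offset": [0,0,0],"turn": 0},
  {"offset": [0,0,0],"turn": 0},
], hand=-1, squeeze=20)

```text
t: 29.45
eef_pos: [0.5679, 0.2192, 0.1856]
ee_rot: [-3.139, 0.002, -1.496]
force: [-0.6, 5.5, -2.4]
width: 0.0148
```

```bash
python3 go.py .5679,.2185,.027,-85.7; python3 barl.py
```

```text
t 29.45 grasp [0.5679 0.2192 0.0266] yaw -85.72 tilt [0.15 0.13] F [-0.6  5.5 -2.4] w 0.0148
(0.5679, 0.2185, 0.027, -85.7) -> [0.07, 0.0, -0.04] turn -0.0
n 565 from [0.5605 0.1756 0.0325] to [ 0.486  -0.1034  0.038 ] len 0.305
n 456 from [0.5578 0.1808 0.0331] to [ 0.4842 -0.1011  0.0388] len 0.304
```

>>> send_rows([
  {"offset": [0,0,-0.5],"turn": 0},
  {"offset": [0,0,-1],"turn": 0},
  {"offset": [0,0,-2],"turn": 0},
  {"offset": [0,0,-3],"turn": 0},
  {"offset": [0,0,-3],"turn": 0},
], squeeze=30)

```text
t: 30.05
eef_pos: [0.5681, 0.2192, 0.2169]
ee_rot: [-3.138, 0.003, -1.496]
force: [0.5, 6.9, 1.4]
width: 0.0143
```

```bash
python3 go.py .5679,.2185,.027,-85.7; python3 barl.py
```

```text
t 30.05 grasp [0.5681 0.2192 0.0579] yaw -85.7 tilt [0.23 0.15] F [0.5 6.9 1.4] w 0.0143
(0.5679, 0.2185, 0.027, -85.7) -> [0.07, 0.03, 3.09] turn 0.0
n 533 from [0.5573 0.1796 0.0587] to [ 0.4831 -0.1035  0.0362] len 0.306
n 488 from [0.5562 0.1802 0.0598] to [ 0.4841 -0.0996  0.0374] len 0.396
```

>>> send_rows([
  {"offset": [-0.2,0,-0.5],"turn": 0},
  {"offset": [-0.3,0,-2],"turn": 0},
  {"offset": [-0.3,0,-4],"turn": 0},
  {"offset": [-0.3,0,-6],"turn": 0},
  {"offset": [-0.3,0,-8],"turn": 0},
  {"offset": [-0.1,0,-10],"turn": 0},
  {"offset": [0.2,0,-12],"turn": 0},
  {"offset": [0.2,0,-12],"turn": 0},
])

```text
t: 30.95
eef_pos: [0.5678, 0.2158, 0.3375]
ee_rot: [-3.137, 0.002, -1.496]
force: [0.4, 0.2, -1.7]
width: 0.0145
```

```bash
python3 go.py .5679,.2185,.027,-85.7; python3 barl.py
```

```text
t 30.95 grasp [0.5678 0.2158 0.1785] yaw -85.72 tilt [0.24 0.11] F [ 0.4  0.2 -1.7] w 0.0145
(0.5679, 0.2185, 0.027, -85.7) -> [-0.27, -0.03, 15.15] turn -0.0
n 632 from [0.5579 0.18   0.1678] to [ 0.4712 -0.0647  0.0311] len 0.31
n 603 from [0.5576 0.1827 0.1678] to [ 0.466  -0.0617  0.0319] len 0.311
```

```bash
python3 go.py .545,.149,.258,-85.7 .523,.083,.312,-85.7 .497,.007,.36,-85.7 .497,.007,.42,-85.7
```

```text
t 31.05 grasp [0.5671 0.2157 0.1755] yaw -85.74 tilt [0.03 0.03] F [ 0.5 -0.6 -2.6] w 0.0143
(0.545, 0.149, 0.258, -85.7) -> [6.49, 2.7, -8.25] turn -0.0
(0.523, 0.083, 0.312, -85.7) -> [12.9, 5.38, -13.65] turn -0.0
(0.497, 0.007, 0.36, -85.7) -> [20.29, 8.54, -18.45] turn -0.0
(0.497, 0.007, 0.42, -85.7) -> [20.29, 8.54, -24.45] turn -0.0
```

>>> send_rows([
  {"offset": [1.3,0.5,-2.3],"turn": 0},
  {"offset": [2.9,1.2,-4.4],"turn": 0},
  {"offset": [4.6,1.9,-6.4],"turn": 0},
  {"offset": [6.5,2.7,-8.3],"turn": 0},
  {"offset": [8.6,3.6,-10.2],"turn": 0},
  {"offset": [10.7,4.5,-12],"turn": 0},
  {"offset": [12.9,5.4,-13.7],"turn": 0},
  {"offset": [12.9,5.4,-13.7],"turn": 0},
])

```text
t: 31.85
eef_pos: [0.5223, 0.0813, 0.4728]
ee_rot: [-3.14, 0.0, -1.498]
force: [0.9, 0.0, -1.4]
width: 0.0146
```

>>> send_rows([
  {"offset": [1.8,0.8,-1.2],"turn": 0},
  {"offset": [3.7,1.6,-2.5],"turn": 0},
  {"offset": [5.5,2.4,-3.7],"turn": 0},
  {"offset": [7.4,3.1,-4.8],"turn": 0},
  {"offset": [7.4,3.1,-6.8],"turn": 0},
  {"offset": [7.4,3.1,-8.8],"turn": 0},
  {"offset": [7.4,3.1,-10.8],"turn": 0},
  {"offset": [7.4,3.1,-10.8],"turn": 0},
])

```text
t: 32.65
eef_pos: [0.4974, 0.006, 0.5826]
ee_rot: [-3.137, 0.0, -1.497]
force: [-0.8, -0.2, -1.8]
width: 0.0146
```

```bash
python3 go.py; python3 barl.py;  python3 - <<'E'
from barv import *; bar((.497,-.0),.08,.05,.44)
E
```

```text
t 32.65 grasp [0.4974 0.006  0.4236] yaw -85.75 tilt [0.27 0.02] F [-0.8 -0.2 -1.8] w 0.0146
n 425 from [ 0.484  -0.0329  0.3764] to [ 0.418  -0.1395  0.1372] len 0.28
n 836 from [ 0.487  -0.0209  0.3932] to [ 0.4095 -0.1612  0.101 ] len 0.346
0.13 8 [0.5478 0.0012 0.1395]
0.15 31 [0.5444 0.0031 0.1422]
0.25 17 [ 0.4449 -0.0778  0.2546]
0.27 63 [ 0.4534 -0.0751  0.2722]
0.29 93 [ 0.46   -0.0674  0.2904]
0.31 94 [ 0.4645 -0.0585  0.3089]
0.33 88 [ 0.4695 -0.0492  0.33  ]
0.35 96 [ 0.4753 -0.0403  0.3494]
0.37 98 [ 0.4805 -0.0301  0.3705]
0.39 79 [ 0.4865 -0.0234  0.3881]
```

The bar is held by its rigid-end flange and hangs about 28° off vertical. I'll take its tip over the cup and use the cup wall to square it up.

```bash
python3 go.py .4974,.006,.485,-85.7 .5175,-.224,.485,-85.7
```

```text
t 32.8 grasp [0.4972 0.0067 0.4196] yaw -85.74 tilt [0.06 0.01] F [ 1.   0.1 -3. ] w 0.0145
(0.4974, 0.006, 0.485, -85.7) -> [0.07, -0.02, -6.54] turn -0.0
(0.5175, -0.224, 0.485, -85.7) -> [23.16, -0.31, -6.54] turn -0.0
```

>>> send_rows([
  {"offset": [0,0,-2],"turn": 0},
  {"offset": [0,0,-4],"turn": 0},
  {"offset": [0,0,-6.5],"turn": 0},
  {"offset": [2,0,-6.5],"turn": 0},
  {"offset": [4.5,0,-6.5],"turn": 0},
  {"offset": [7.5,-0.1,-6.5],"turn": 0},
  {"offset": [10.5,-0.2,-6.5],"turn": 0},
  {"offset": [13.5,-0.2,-6.5],"turn": 0},
])

```text
t: 33.6
eef_pos: [0.5096, -0.1284, 0.643]
ee_rot: [3.139, 0.0, -1.495]
force: [0.5, 1.0, -1.2]
width: 0.0148
```

>>> send_rows([
  {"offset": [3,0,0],"turn": 0},
  {"offset": [5.5,0,0],"turn": 0},
  {"offset": [7.7,0,0],"turn": 0},
  {"offset": [9.2,0,0],"turn": 0},
  {"offset": [9.6,0,0],"turn": 0},
  {"offset": [9.6,0,0],"turn": 0},
  {"offset": [9.6,0,0],"turn": 0},
])

```text
t: 34.3
eef_pos: [0.5168, -0.2225, 0.6442]
ee_rot: [3.141, 0.0, -1.496]
force: [0.2, -0.5, -2.5]
width: 0.0145
```

```bash
cat > tip.py <<'E'
from h import *
def tip(g,length=.336,zmin=.14):
    # bar direction from bright low-saturation points within 0.34 m below the grasp g, RANSAC through the grasp
    for n in("side","top"):
        f=grab(n); P=cloud(f); im=f["frame"].astype(int); G=im.mean(2); s=im.max(2)-im.min(2)
        q=P[(G>125)&(s<45)&(P[...,2]>zmin)]-g; r=np.linalg.norm(q,axis=1); q=q[(r<.33)&(r>.05)&(q[:,2]<-.03)]
        best=None
        for v in q[::3]:
            v=v/np.linalg.norm(v); k=np.linalg.norm(np.cross(q,v),axis=1)<.012
            if best is None or k.sum()>best[0].sum(): best=(k,v)
        k=best[0]; c=q[k].mean(0); d=np.linalg.svd(q[k]-c,full_matrices=False)[2][0]; d*=-np.sign(d[2])
        c=c+g; t=(g[2]-c[2])/d[2]; top=c+d*t
        print(n,k.sum(),"dir",d.round(3),"tilt",np.degrees(np.arccos(-d[2])).round(1),"axis at grasp height",top.round(4),"tip",(top+d*length).round(4),"lowest",(q[k]+g)[np.argmin(q[k][:,2])].round(4))
if __name__=="__main__":
    s=get_state(); g=s["eef_pos"]-[0,0,.159]; print(s["t"],g.round(4),s["force"].round(1),s["width"]); tip(g)
E
python3 tip.py
```

```text
34.3 [ 0.5168 -0.2225  0.4852] [ 0.2 -0.5 -2.5] 0.01448823405645401
side 1301 dir [-0.226 -0.371 -0.9  ] tilt 25.8 axis at grasp height [ 0.5116 -0.2344  0.4852] tip [ 0.4357 -0.3593  0.1826] lowest [ 0.4421 -0.3506  0.1916]
top 178 dir [-0.228 -0.377 -0.898] tilt 26.2 axis at grasp height [ 0.5102 -0.233   0.4852] tip [ 0.4337 -0.3598  0.1836] lowest [ 0.4335 -0.3476  0.2058]
```

>>> send_rows([
  {"offset": [0.5,-0.1,1.5],"turn": 0},
  {"offset": [0.9,-0.1,3],"turn": 0},
  {"offset": [0.9,-0.1,4.5],"turn": 0},
  {"offset": [0.9,-0.1,6],"turn": 0},
  {"offset": [0.9,-0.1,7],"turn": 0},
  {"offset": [0.9,-0.1,7],"turn": 0},
  {"offset": [0.9,-0.1,7],"turn": 0},
])

```text
t: 35.1
eef_pos: [0.5185, -0.2317, 0.575]
ee_rot: [-3.141, -0.0, -1.495]
force: [1.3, 0.8, -2.4]
width: 0.0148
```

```bash
python3 tip.py; python3 - <<'E'
from h import *
o=[]
a=grab("side");b=grab("top")
cv2.imwrite("pics/s13.png",np.hstack([cv2.resize(a["frame"][200:360,280:440],(400,400),interpolation=cv2.INTER_CUBIC),cv2.resize(b["frame"][150:250,380:480],(400,400),interpolation=cv2.INTER_CUBIC)]))
E
```

```text
35.1 [ 0.5185 -0.2317  0.416 ] [ 1.3  0.8 -2.4] 0.01481325004758591
side 1127 dir [-0.226 -0.385 -0.895] tilt 26.5 axis at grasp height [ 0.5139 -0.2436  0.416 ] tip [ 0.4379 -0.3729  0.1154] lowest [ 0.4535 -0.3653  0.1403]
top 142 dir [-0.226 -0.392 -0.892] tilt 26.9 axis at grasp height [ 0.5125 -0.2431  0.416 ] tip [ 0.4365 -0.3748  0.1164] lowest [ 0.4427 -0.3597  0.1406]
```

>>> send_rows([
  {"offset": [0,0,0.8],"turn": 0},
  {"offset": [0,0,1.6],"turn": 0},
  {"offset": [0,0,2.4],"turn": 0},
  {"offset": [0,0,2.4],"turn": 0},
])

```text
t: 35.7
eef_pos: [0.5183, -0.2319, 0.5485]
ee_rot: [3.139, 0.001, -1.496]
force: [0.4, 0.1, -2.1]
width: 0.0147
```

```bash
python3 tip.py;python3 go.py
```

```text
35.7 [ 0.5183 -0.2319  0.3895] [ 0.4  0.1 -2.1] 0.014699690509303722
side 1032 dir [-0.234 -0.382 -0.894] tilt 26.6 axis at grasp height [ 0.5138 -0.2438  0.3895] tip [ 0.4353 -0.372   0.089 ] lowest [ 0.4431 -0.3472  0.1402]
top 101 dir [-0.174 -0.438 -0.882] tilt 28.2 axis at grasp height [ 0.5065 -0.2377  0.3895] tip [ 0.4479 -0.385   0.0933] lowest [ 0.4834 -0.3098  0.2493]
t 35.8 grasp [ 0.5184 -0.232   0.3911] yaw -85.72 tilt [ 0.05 -0.  ] F [ 0.2 -0.4 -2.2] w 0.0143
```

>>> send_rows([
  {"offset": [0.8,0.57,0],"turn": 0},
  {"offset": [1.6,1.15,0],"turn": 0},
  {"offset": [2.5,1.7,-0.2],"turn": 0},
  {"offset": [3.3,2.3,-0.6],"turn": 0},
  {"offset": [4.1,2.9,-1.0],"turn": 0},
  {"offset": [4.1,2.9,-1.0],"turn": 0},
])

```text
t: 36.4
eef_pos: [0.4918, -0.2762, 0.5615]
ee_rot: [-3.14, -0.001, -1.498]
force: [0.6, 0.6, -2.0]
width: 0.0149
```

```bash
python3 tip.py
```

```text
36.4 [ 0.4918 -0.2762  0.4025] [ 0.6  0.6 -2. ] 0.014907593757249038
side 972 dir [-0.197 -0.299 -0.934] tilt 21.0 axis at grasp height [ 0.4873 -0.2889  0.4025] tip [ 0.4211 -0.3895  0.0889] lowest [ 0.4301 -0.374   0.1403]
top 36 dir [-0.18  -0.318 -0.931] tilt 21.4 axis at grasp height [ 0.4848 -0.2884  0.4025] tip [ 0.4242 -0.3952  0.0898] lowest [ 0.4491 -0.3519  0.2168]
```

>>> send_rows([
  {"offset": [1,0.7,-0.4],"turn": 0},
  {"offset": [2,1.4,-0.8],"turn": 0},
  {"offset": [3,2.1,-1.1],"turn": 0},
  {"offset": [4,2.8,-1.4],"turn": 0},
  {"offset": [5,3.5,-1.5],"turn": 0},
  {"offset": [6,4.2,-1.6],"turn": 0},
  {"offset": [6,4.2,-1.6],"turn": 0},
])

```text
t: 37.2
eef_pos: [0.4543, -0.3393, 0.5764]
ee_rot: [3.141, 0.0, -1.498]
force: [0.8, -0.1, -1.5]
width: 0.015
```

```bash
python3 tip.py; python3 go.py .439,-.365,.42,-85.7
```

```text
37.2 [ 0.4543 -0.3393  0.4174] [ 0.8 -0.1 -1.5] 0.014987187126210723
side 698 dir [-0.072 -0.091 -0.993] tilt 6.7 axis at grasp height [ 0.4482 -0.3528  0.4174] tip [ 0.424  -0.3835  0.0836] lowest [ 0.4315 -0.3814  0.1401]
top 20 dir [-0.083 -0.084 -0.993] tilt 6.8 axis at grasp height [ 0.4462 -0.3491  0.4174] tip [ 0.4185 -0.3772  0.0837] lowest [ 0.4241 -0.3722  0.1545]
t 37.3 grasp [ 0.4548 -0.3384  0.4171] yaw -85.78 tilt [0.03 0.02] F [ 0.8  1.  -1.4] w 0.0147
(0.439, -0.365, 0.42, -85.7) -> [2.54, 1.78, -0.29] turn -0.1
```

>>> send_rows([
  {"offset": [0.8,0.6,0.5],"turn": 0},
  {"offset": [1.6,1.1,1.5],"turn": 0},
  {"offset": [1.9,1.3,2.5],"turn": 0},
  {"offset": [1.9,1.3,3.5],"turn": 0},
  {"offset": [1.9,1.3,4.5],"turn": 0},
  {"offset": [1.9,1.3,5.5],"turn": 0},
  {"offset": [1.9,1.3,6.5],"turn": 0},
  {"offset": [1.9,1.3,6.5],"turn": 0},
])

```text
t: 38.1
eef_pos: [0.4436, -0.3575, 0.5094]
ee_rot: [3.139, 0.002, -1.496]
force: [1.1, 0.4, -2.8]
width: 0.0152
```

```bash
python3 tip.py
```

```text
38.1 [ 0.4436 -0.3575  0.3504] [ 1.1  0.4 -2.8] 0.015164931486602687
side 409 dir [-0.039 -0.034 -0.999] tilt 3.0 axis at grasp height [ 0.438  -0.3715  0.3504] tip [ 0.4248 -0.3828  0.0149] lowest [ 0.4319 -0.38    0.1416]
top 108 dir [ 0.253  0.967 -0.007] tilt 89.6 axis at grasp height [ -5.5706 -23.343    0.3504] tip [ -5.4856 -23.018    0.3481] lowest [ 0.3579 -0.631   0.1877]
```

>>> send_rows([
  {"offset": [0.2,0.2,0.4],"turn": 0},
  {"offset": [0.2,0.2,0.8],"turn": 0},
  {"offset": [0.2,0.2,0.8],"turn": 0},
  {"offset": [0.2,0.2,0.8],"turn": 0},
])

```text
t: 38.6
eef_pos: [0.4418, -0.3602, 0.504]
ee_rot: [-3.141, -0.001, -1.496]
force: [1.1, 0.1, 2.4]
width: 0.015
```

>>> send_rows([
  {"offset": [0,0,0.2],"turn": 0},
  {"offset": [0,0,0.3],"turn": 0},
  {"offset": [0,0,0.3],"turn": 0},
])

```text
t: 38.9
eef_pos: [0.4419, -0.36, 0.5005]
ee_rot: [-3.141, -0.0, -1.496]
force: [1.4, 0.0, 3.0]
width: 0.0149
```

>>> send_rows([
  {"offset": [0,0,-0.2],"turn": 0},
  {"offset": [0,0,-0.2],"turn": 0},
  {"offset": [0,0,-0.2],"turn": 0},
  {"offset": [0,0,-0.2],"turn": 0},
], hand=0.1)

```text
t: 39.3
eef_pos: [0.4417, -0.36, 0.5023]
ee_rot: [3.141, 0.0, -1.496]
force: [0.4, -0.5, 2.1]
width: 0.0412
```

>>> send_rows([
  {"offset": [0,0,-2],"turn": 0},
  {"offset": [0,0,-5],"turn": 0},
  {"offset": [0,0,-8],"turn": 0},
  {"offset": [0,0,-10],"turn": 0},
  {"offset": [0,0,-10],"turn": 0},
  {"offset": [0,0,-10],"turn": 0},
])

```text
t: 39.9
eef_pos: [0.4417, -0.3599, 0.6019]
ee_rot: [3.141, 0.001, -1.496]
force: [0.6, -0.1, -0.5]
width: 0.0483
```

```bash
python3 - <<'E'
from tip import *
tip(np.array([.438,-.362,.345]))
from go import go; go((.5,-.1,.30,4.3))
E
```

```text
side 200 dir [-0.09  -0.206 -0.974] tilt 13.0 axis at grasp height [ 0.4428 -0.309   0.345 ] tip [ 0.4125 -0.3782  0.0176] lowest [ 0.4216 -0.3508  0.1423]
top 137 dir [-0.198 -0.98  -0.007] tilt 89.6 axis at grasp height [ 4.8251 21.4664  0.345 ] tip [ 4.7587 21.1371  0.3427] lowest [ 0.3651 -0.6149  0.1883]
t 40.0 grasp [ 0.4418 -0.3599  0.4421] yaw -85.72 tilt [0.1  0.07] F [0.2 0.1 0. ] w 0.0483
(0.5, -0.1, 0.3, 4.3) -> [-25.48, -7.75, 14.21] turn -90.0
```

>>> send_rows([
  {"offset": [-4,0,0],"turn": -8},
  {"offset": [-8,-1,0],"turn": -16},
  {"offset": [-12,-2,0],"turn": -24},
  {"offset": [-16,-3,0],"turn": -32},
  {"offset": [-20,-4,0],"turn": -40},
  {"offset": [-24,-6,0],"turn": -48},
  {"offset": [-27,-9,0],"turn": -56},
  {"offset": [-29,-12,0],"turn": -64},
], hand=-1)

```text
t: 40.8
eef_pos: [0.5399, -0.0597, 0.6021]
ee_rot: [-3.141, 0.0, -0.371]
force: [1.1, -0.3, 0.2]
width: 0.0004
```

>>> send_rows([
  {"offset": [0,0,3],"turn": -8.5},
  {"offset": [0,0,5],"turn": -17},
  {"offset": [0,0,5],"turn": -26},
  {"offset": [0,0,5],"turn": -26},
  {"offset": [0,0,5],"turn": -26},
])

```text
t: 41.3
eef_pos: [0.5398, -0.0619, 0.5521]
ee_rot: [3.141, 0.0, 0.071]
force: [0.1, 0.4, 0.8]
width: 0.0005
```

```bash
python3 - <<'E'
from tip import *
import warnings; warnings.simplefilter("ignore")
tip(np.array([.443,-.33,.34]))
from px import *
for n in("top","side"):
    f=grab(n,n+"14"); P=cloud(f); np.savez(n+"14.npz",p=P,im=f["frame"]); b=f["frame"].astype(int); X,Y,Z=P[...,0],P[...,1],P[...,2]
    sat=b.max(2)-b.min(2)
    m=(abs(Z-.14)<.008)&(X>.5)&(X<.68)&(b.mean(2)>100)&(abs(Y+.045)<.15)&(sat<90)
    k,l,st,ce=cv2.connectedComponentsWithStats(m.astype(np.uint8))
    for i in range(1,k):
        if st[i,4]>60:
            r=cv2.minAreaRect(P[l==i][:,:2].astype(np.float32)); c=np.array(r[0])-RO; print(n,"vol",np.round(r,3) if 0 else (np.round(r[0],3),np.round(r[1],3),round(r[2],1)),"rack",(c@EX).round(4),(c@EY).round(4))
from go import go; go()
E
```

```text
side 348 dir [-0.063 -0.228 -0.972] tilt 13.7 axis at grasp height [ 0.4376 -0.306   0.34  ] tip [ 0.4164 -0.3824  0.0135] lowest [ 0.419  -0.3464  0.1404]
top 44 dir [-0.998 -0.06  -0.032] tilt 88.2 axis at grasp height [ 5.337  -0.3191  0.34  ] tip [ 5.0018 -0.3393  0.3293] lowest [ 0.4855 -0.6107  0.1803]
top vol (array([ 0.562, -0.113]), array([0.025, 0.04 ]), 3.6) rack 0.0245 -0.0838
top vol (array([ 0.552, -0.   ]), array([0.029, 0.041]), 5.3) rack 0.0228 0.0292
side vol (array([0.572, 0.005]), array([0.077, 0.05 ]), 6.9) rack 0.0434 0.0333
side vol (array([ 0.585, -0.111]), array([0.047, 0.077]), 88.8) rack 0.0475 -0.0834
t 41.5 grasp [ 0.5397 -0.062   0.3937] yaw 4.15 tilt [ 0.01 -0.03] F [-0.3  0.6  0.3] w 0.0006
```

The bar is in the cup but leans 13.7° because its tip sits against the wall. I'll regrip the top, centre the tip and release again.

```bash
python3 go.py .46,-.2,.46,-85.7 .438,-.300,.46,-85.7
```

```text
t 41.5 grasp [ 0.5397 -0.062   0.3937] yaw 4.15 tilt [ 0.01 -0.03] F [-0.3  0.6  0.3] w 0.0006
(0.46, -0.2, 0.46, -85.7) -> [-8.95, 13.19, -6.63] turn 89.9
(0.438, -0.3, 0.46, -85.7) -> [-11.87, 23.0, -6.63] turn 89.9
```

>>> send_rows([
  {"offset": [-1.2,1.6,-2],"turn": 8.5},
  {"offset": [-2.4,3.2,-4],"turn": 17},
  {"offset": [-3.6,4.8,-6.5],"turn": 25.5},
  {"offset": [-4.8,6.4,-6.5],"turn": 34},
  {"offset": [-6,8,-6.5],"turn": 42.5},
  {"offset": [-7,9.6,-6.5],"turn": 51},
  {"offset": [-8,11,-6.5],"turn": 59.5},
  {"offset": [-9,13,-6.5],"turn": 68},
], hand=0.1)

```text
t: 42.3
eef_pos: [0.459, -0.1987, 0.6179]
ee_rot: [-3.141, -0.0, -1.119]
force: [1.3, 0.3, 0.6]
width: 0.0479
```

>>> send_rows([
  {"offset": [0,0,0],"turn": 8.5},
  {"offset": [0,0,0],"turn": 17},
  {"offset": [0,0,0],"turn": 22},
  {"offset": [0,0,0],"turn": 22},
  {"offset": [0,0,0],"turn": 22},
])

```text
t: 42.8
eef_pos: [0.4597, -0.1983, 0.6176]
ee_rot: [-3.141, -0.0, -1.494]
force: [-0.1, -0.1, -0.3]
width: 0.0485
```

```bash
python3 - <<'E'
from tip import *
f=grab("side"); P=cloud(f)
k=(P[...,2]>.30)&(P[...,2]<.37)&(abs(P[...,0]-.438)<.05)&(abs(P[...,1]+.30)<.05)
for z in np.arange(.30,.37,.01):
    q=k&(abs(P[...,2]-z)<.005)
    if q.any(): print(z.round(2),q.sum(),P[q].mean(0).round(4),np.ptp(P[q],axis=0).round(3))
from go import go; go((.438,-.300,.338,-85.7))
E
```

```text
0.3 23 [ 0.4286 -0.311   0.302 ] [0.019 0.014 0.004]
0.31 41 [ 0.427  -0.3075  0.3093] [0.026 0.03  0.01 ]
0.32 124 [ 0.4285 -0.3026  0.3188] [0.027 0.024 0.01 ]
0.33 31 [ 0.4297 -0.2962  0.3326] [0.018 0.018 0.01 ]
0.34 41 [ 0.4287 -0.2963  0.339 ] [0.013 0.018 0.01 ]
0.35 3 [ 0.4299 -0.2928  0.3452] [0.003 0.003 0.   ]
t 42.85 grasp [ 0.4597 -0.1982  0.4586] yaw -85.61 tilt [ 0.02 -0.  ] F [-0.3  0.4  0.5] w 0.0481
(0.438, -0.3, 0.338, -85.7) -> [9.98, 2.94, 12.06] turn 0.1
```

>>> send_rows([
  {"offset": [4.5,1.8,0],"turn": 0},
  {"offset": [9.2,3.7,0],"turn": 0},
  {"offset": [9.2,3.7,0],"turn": 0},
  {"offset": [9.2,3.7,4],"turn": 0},
  {"offset": [9.2,3.7,8],"turn": 0},
  {"offset": [9.2,3.7,11.1],"turn": 0},
  {"offset": [9.2,3.7,11.1],"turn": 0},
  {"offset": [9.2,3.7,11.1],"turn": 0},
])

```text
t: 43.65
eef_pos: [0.4301, -0.2928, 0.5075]
ee_rot: [3.141, -0.001, -1.495]
force: [-0.1, -0.0, 0.3]
width: 0.048
```

>>> send_rows([
  {"offset": [0,0,0],"turn": 0},
  {"offset": [0,0,0],"turn": 0},
  {"offset": [0,0,0],"turn": 0},
  {"offset": [0,0,0],"turn": 0},
  {"offset": [0,0,0],"turn": 0},
  {"offset": [0,0,0],"turn": 0},
], hand=-1, squeeze=20)

```text
t: 44.25
eef_pos: [0.4298, -0.2928, 0.5068]
ee_rot: [-3.141, -0.0, -1.496]
force: [0.2, 0.6, 2.0]
width: 0.0161
```

```bash
python3 tip.py 2>&1 | head -2; python3 go.py
```

```text
44.25 [ 0.4298 -0.2928  0.3478] [0.2 0.6 2. ] 0.01611461676468412
side 609 dir [ 0.003 -0.26  -0.966] tilt 15.1 axis at grasp height [ 0.4272 -0.2984  0.3478] tip [ 0.4281 -0.3857  0.0233] lowest [ 0.4302 -0.3573  0.1401]
t 44.35 grasp [ 0.4298 -0.2928  0.3477] yaw -85.71 tilt [ 0.03 -0.02] F [0.2 0.7 1.9] w 0.0163
```

>>> send_rows([
  {"offset": [1.5,0,-0.5],"turn": 0},
  {"offset": [3,0,-0.9],"turn": 0},
  {"offset": [4.5,0,-1.2],"turn": 0},
  {"offset": [6,0,-1.5],"turn": 0},
  {"offset": [7.5,0,-1.7],"turn": 0},
  {"offset": [8.5,0,-1.8],"turn": 0},
  {"offset": [8.5,0,-1.8],"turn": 0},
])

```text
t: 45.05
eef_pos: [0.4362, -0.379, 0.5237]
ee_rot: [3.141, 0.0, -1.498]
force: [0.4, 0.4, -1.3]
width: 0.0164
```

```bash
python3 tip.py 2>&1 | head -2
```

```text
45.05 [ 0.4362 -0.379   0.3647] [ 0.4  0.4 -1.3] 0.01639086061341277
side 252 dir [-0.029  0.014 -1.   ] tilt 1.8 axis at grasp height [ 0.4338 -0.3869  0.3647] tip [ 0.4242 -0.3823  0.0289] lowest [ 0.4215 -0.3736  0.1406]
```

>>> send_rows([
  {"offset": [-0.5,-0.6,0],"turn": 0},
  {"offset": [-1.0,-1.3,0],"turn": 0},
  {"offset": [-1.0,-1.3,0],"turn": 0},
  {"offset": [-1.0,-1.3,0.5],"turn": 0},
  {"offset": [-1.0,-1.3,0.9],"turn": 0},
  {"offset": [-1.0,-1.3,0.9],"turn": 0},
])

```text
t: 45.75
eef_pos: [0.4482, -0.3665, 0.5152]
ee_rot: [3.142, -0.0, -1.496]
force: [-0.1, 0.0, 1.4]
width: 0.0161
```

>>> send_rows([
  {"offset": [0,0,0.2],"turn": 0},
  {"offset": [0,0,0.4],"turn": 0},
  {"offset": [0,0,0.4],"turn": 0},
])

```text
t: 46.05
eef_pos: [0.4482, -0.3666, 0.5115]
ee_rot: [-3.141, -0.0, -1.496]
force: [-1.0, -0.4, 2.7]
width: 0.016
```

```bash
python3 tip.py 2>&1 | head -2
```

```text
46.05 [ 0.4482 -0.3666  0.3525] [-1.  -0.4  2.7] 0.01599237583040504
side 293 dir [-0.033 -0.006 -0.999] tilt 1.9 axis at grasp height [ 0.4482 -0.377   0.3525] tip [ 0.4373 -0.3791  0.0167] lowest [ 0.4454 -0.3794  0.1405]
```

>>> send_rows([
  {"offset": [0,0,-0.3],"turn": 0},
  {"offset": [0,0,-0.3],"turn": 0},
  {"offset": [0,0,-0.3],"turn": 0},
  {"offset": [0,0,-0.3],"turn": 0},
], hand=0.1)

```text
t: 46.55
eef_pos: [0.4483, -0.3666, 0.5141]
ee_rot: [3.141, 0.0, -1.496]
force: [-0.1, 0.3, -0.8]
width: 0.0424
```

>>> send_rows([
  {"offset": [0,0,-2],"turn": 0},
  {"offset": [0,0,-5],"turn": 0},
  {"offset": [0,0,-8],"turn": 0},
  {"offset": [0,0,-10],"turn": 0},
  {"offset": [0,0,-10],"turn": 0},
  {"offset": [0,0,-10],"turn": 0},
])

```text
t: 47.15
eef_pos: [0.4483, -0.3665, 0.6142]
ee_rot: [-3.141, 0.0, -1.496]
force: [-0.4, 0.9, -0.5]
width: 0.0483
```

>>> send_rows([
  {"offset": [-4,-1,0],"turn": -8},
  {"offset": [-8,-2,0],"turn": -16},
  {"offset": [-12,-4,0],"turn": -24},
  {"offset": [-16,-6,0],"turn": -32},
  {"offset": [-20,-9,0],"turn": -40},
  {"offset": [-23,-13,0],"turn": -48},
  {"offset": [-25,-17,0],"turn": -56},
  {"offset": [-25,-20,0],"turn": -64},
], hand=-1)

```text
t: 47.95
eef_pos: [0.6309, -0.0992, 0.6126]
ee_rot: [3.141, 0.002, -0.37]
force: [-0.5, -1.0, -0.3]
width: 0.0006
```

>>> send_rows([
  {"offset": [0,0,3],"turn": -8.5},
  {"offset": [0,0,5],"turn": -17},
  {"offset": [0,0,5],"turn": -26},
  {"offset": [0,0,5],"turn": -26},
  {"offset": [0,0,5],"turn": -26},
])

```text
t: 48.45
eef_pos: [0.6291, -0.1023, 0.5639]
ee_rot: [3.141, 0.001, 0.071]
force: [-0.6, 0.7, 0.2]
width: 0.0002
```

```bash
python3 - <<'E'
from tip import *
import warnings; warnings.simplefilter("ignore")
tip(np.array([.443,-.36,.34]))
from px import *
for n in("side",):
    f=grab(n,n+"15"); P=cloud(f); b=f["frame"].astype(int); X,Y,Z=P[...,0],P[...,1],P[...,2]
    sat=b.max(2)-b.min(2)
    m=(abs(Z-.14)<.008)&(X>.5)&(X<.72)&(b.mean(2)>100)&(abs(Y+.045)<.15)&(sat<90)
    k,l,st,ce=cv2.connectedComponentsWithStats(m.astype(np.uint8))
    for i in range(1,k):
        if st[i,4]>60:
            r=cv2.minAreaRect(P[l==i][:,:2].astype(np.float32)); c=np.array(r[0])-RO; print(n,"vol",(np.round(r[0],3),np.round(r[1],3),round(r[2],1)),"rack",(c@EX).round(4),(c@EY).round(4))
from go import go
a=rack(.115,-.084,.2);b_=rack(.115,-.084,.132); go((*a,4.3),(*b_,4.3))
E
```

```text
side 201 dir [-0.072 -0.202 -0.977] tilt 12.4 axis at grasp height [ 0.4586 -0.3089  0.34  ] tip [ 0.4343 -0.3767  0.0118] lowest [ 0.4383 -0.3481  0.1404]
top 146 dir [ 0.102 -0.994 -0.025] tilt 88.6 axis at grasp height [-0.1432  5.4703  0.34  ] tip [-0.1089  5.1362  0.3315] lowest [ 0.4779 -0.6242  0.1807]
side vol (array([0.572, 0.006]), array([0.078, 0.049]), 5.4) rack 0.0432 0.0335
side vol (array([ 0.585, -0.108]), array([0.078, 0.049]), 1.6) rack 0.048 -0.0812
t 48.6 grasp [ 0.629  -0.1024  0.4057] yaw 4.12 tilt [ 0.   -0.04] F [-0.2  0.6  0.8] w 0.0005
(np.float64(0.6519745034087998), np.float64(-0.10614099763108205), np.float64(0.2), 4.3) -> [2.27, 0.54, 20.57] turn -0.2
(np.float64(0.6519745034087998), np.float64(-0.10614099763108205), np.float64(0.132), 4.3) -> [2.27, 0.54, 27.37] turn -0.2
```

The bar still leans 12.4°, resting on the rim. That is the natural rest in a cup this wide, so I'll accept it. Next I'll tip the right volume from behind with closed fingertips.

>>> send_rows([
  {"offset": [2.3,0.4,4],"turn": 0},
  {"offset": [2.3,0.4,9],"turn": 0},
  {"offset": [2.3,0.4,14],"turn": 0},
  {"offset": [2.3,0.4,19],"turn": 0},
  {"offset": [2.3,0.4,23],"turn": 0},
  {"offset": [2.3,0.4,26],"turn": 0},
  {"offset": [2.3,0.4,27.3],"turn": 0},
  {"offset": [2.3,0.4,27.3],"turn": 0},
])

```text
t: 49.4
eef_pos: [0.652, -0.1047, 0.2899]
ee_rot: [3.142, 0.003, 0.074]
force: [-0.2, -0.2, 0.4]
width: 0.0001
```

>>> send_rows([
  {"offset": [-1,0,0],"turn": 0},
  {"offset": [-1.6,0,0],"turn": 0},
  {"offset": [-2.2,0,0],"turn": 0},
  {"offset": [-2.8,0,0],"turn": 0},
  {"offset": [-3.4,0,0],"turn": 0},
  {"offset": [-4,0,0],"turn": 0},
  {"offset": [-4,0,0],"turn": 0},
])

```text
t: 50.1
eef_pos: [0.6114, -0.1077, 0.2914]
ee_rot: [-3.141, 0.001, 0.074]
force: [2.0, 0.5, 0.1]
width: 0.0004
```

```bash
cat > vols.py <<'E'
from px import *
# dark-red / cream points of the volumes in rack coordinates
def vols():
    f=grab("side"); P=cloud(f); im=f["frame"]; h=cv2.cvtColor(im,cv2.COLOR_BGR2HSV).astype(int); b=im.astype(int)
    rx=(P[...,:2]-RO)@EX; ry=(P[...,:2]-RO)@EY; Z=P[...,2]
    red=(b[...,2]-b[...,1]>20)&(b[...,2]-b[...,0]>15)&(b[...,2]<130)
    cream=(b.mean(2)>120)&(b[...,2]-b[...,0]>15)
    for y0 in(-.0825,.0335):
        for nm,k in(("red",red),("cream",cream)):
            k=k&(abs(ry-y0)<.028)&(rx>-.19)&(rx<.125)&(Z>.03)&(Z<.17)
            if k.sum()>20: print(y0,nm,k.sum(),"x",np.percentile(rx[k],[2,98]).round(3),"y",np.percentile(ry[k],[2,98]).round(3),"z",np.percentile(Z[k],[2,98]).round(3))
vols()
E
python3 vols.py; python3 go.py
```

```text
-0.0825 red 441 x [-0.021  0.059] y [-0.106 -0.058] z [0.056 0.154]
-0.0825 cream 424 x [-0.019  0.049] y [-0.103 -0.06 ] z [0.138 0.156]
0.0335 red 613 x [0.002 0.068] y [0.007 0.054] z [0.037 0.145]
0.0335 cream 258 x [0.006 0.065] y [0.01  0.052] z [0.138 0.147]
t 50.15 grasp [ 0.6118 -0.1076  0.1323] yaw 4.27 tilt [0.01 0.04] F [ 0.2 -0.1  0.1] w 0.0007
```

It is tipping cleanly with about 2 N. I'll continue slowly past the balance point.

>>> send_rows([
  {"offset": [-0.5,0,0],"turn": 0},
  {"offset": [-1,0,0],"turn": 0},
  {"offset": [-1.5,0,0],"turn": 0},
  {"offset": [-2,0,0],"turn": 0},
  {"offset": [-2.5,0,0],"turn": 0},
  {"offset": [-3,0,0],"turn": 0},
  {"offset": [-3.3,0,0],"turn": 0},
  {"offset": [-3.6,0,0],"turn": 0},
])

```text
t: 50.95
eef_pos: [0.576, -0.1103, 0.2912]
ee_rot: [-3.142, 0.001, 0.075]
force: [-0.1, -0.7, 0.7]
width: 0.0005
```

```bash
python3 vols.py; python3 go.py
```

```text
-0.0825 red 484 x [-0.078  0.032] y [-0.106 -0.058] z [0.058 0.158]
-0.0825 cream 499 x [-0.073  0.02 ] y [-0.102 -0.061] z [0.111 0.159]
0.0335 red 392 x [0.002 0.032] y [0.007 0.052] z [0.039 0.146]
0.0335 cream 95 x [0.005 0.046] y [0.012 0.052] z [0.138 0.147]
t 51.0 grasp [ 0.5757 -0.1103  0.1323] yaw 4.27 tilt [0.01 0.03] F [-0.6 -0.3 -1.5] w 0.0007
```

>>> send_rows([
  {"offset": [-0.3,0,0],"turn": 0},
  {"offset": [-0.6,0,0],"turn": 0},
  {"offset": [-0.9,0,0],"turn": 0},
  {"offset": [-1.2,0,0],"turn": 0},
  {"offset": [-1.5,0,0],"turn": 0},
  {"offset": [-1.5,0,0],"turn": 0},
  {"offset": [-1.5,0,0],"turn": 0},
  {"offset": [-1.5,0,0],"turn": 0},
])

```text
t: 51.8
eef_pos: [0.5617, -0.1114, 0.2914]
ee_rot: [3.142, -0.0, 0.075]
force: [-0.0, -0.4, 0.7]
width: 0.0003
```

```bash
python3 vols.py; python3 go.py
```

```text
-0.0825 red 245 x [-0.11   0.023] y [-0.106 -0.057] z [0.059 0.098]
-0.0825 cream 687 x [-0.108  0.021] y [-0.101 -0.06 ] z [0.087 0.097]
0.0335 red 408 x [0.002 0.029] y [0.007 0.051] z [0.031 0.145]
0.0335 cream 22 x [0.006 0.031] y [0.02  0.032] z [0.137 0.145]
t 51.85 grasp [ 0.5617 -0.1114  0.1324] yaw 4.28 tilt [ 0.   -0.01] F [0.1 0.1 0.6] w 0.0005
```

Volume 2 lies spine down, its upper face 87–97 mm high, with its foot at the lip. Now volume 1.

```bash
python3 - <<'E'
from px import *; from go import go
go((*rack(.115,.0325,.22),4.3),(*rack(.115,.0325,.132),4.3))
E
```

```text
t 51.85 grasp [ 0.5617 -0.1114  0.1324] yaw 4.28 tilt [ 0.   -0.01] F [0.1 0.1 0.6] w 0.0005
(np.float64(0.6432394817335326), np.float64(0.010031070424593946), np.float64(0.22), 4.3) -> [9.04, -11.5, -8.76] turn -0.0
(np.float64(0.6432394817335326), np.float64(0.010031070424593946), np.float64(0.132), 4.3) -> [9.04, -11.5, 0.04] turn -0.0
```

>>> send_rows([
  {"offset": [0.5,0,-4],"turn": 0},
  {"offset": [1,0,-8.8],"turn": 0},
  {"offset": [4,-4,-8.8],"turn": 0},
  {"offset": [7,-8,-8.8],"turn": 0},
  {"offset": [9,-11.5,-8.8],"turn": 0},
  {"offset": [9,-11.5,-8.8],"turn": 0},
  {"offset": [9,-11.5,-4.5],"turn": 0},
  {"offset": [9,-11.5,0],"turn": 0},
])

```text
t: 52.65
eef_pos: [0.6432, 0.0105, 0.2918]
ee_rot: [-3.141, -0.004, 0.076]
force: [1.0, 0.2, -0.6]
width: 0.0002
```

>>> send_rows([
  {"offset": [0,0,0],"turn": 0},
  {"offset": [-0.8,0,0],"turn": 0},
  {"offset": [-1.4,0,0],"turn": 0},
  {"offset": [-2,0,0],"turn": 0},
  {"offset": [-2.6,0,0],"turn": 0},
  {"offset": [-3.2,0,0],"turn": 0},
  {"offset": [-3.8,0,0],"turn": 0},
  {"offset": [-4.4,0,0],"turn": 0},
])

```text
t: 53.45
eef_pos: [0.5984, 0.0067, 0.2919]
ee_rot: [-3.141, -0.001, 0.075]
force: [1.7, 0.2, 1.5]
width: 0.0003
```

```bash
python3 vols.py; python3 go.py
```

```text
-0.0825 red 240 x [-0.11   0.025] y [-0.105 -0.057] z [0.064 0.098]
-0.0825 cream 699 x [-0.108  0.024] y [-0.102 -0.059] z [0.086 0.097]
0.0335 red 657 x [-0.024  0.052] y [0.007 0.054] z [0.035 0.153]
0.0335 cream 354 x [-0.022  0.044] y [0.01  0.053] z [0.138 0.155]
t 53.5 grasp [0.5974 0.0066 0.1326] yaw 4.27 tilt [0.02 0.03] F [-1.4 -0.2 -0.4] w 0.0005
```

>>> send_rows([
  {"offset": [-0.5,0,0],"turn": 0},
  {"offset": [-1,0,0],"turn": 0},
  {"offset": [-1.5,0,0],"turn": 0},
  {"offset": [-2,0,0],"turn": 0},
  {"offset": [-2.5,0,0],"turn": 0},
  {"offset": [-3,0,0],"turn": 0},
  {"offset": [-3.3,0,0],"turn": 0},
  {"offset": [-3.6,0,0],"turn": 0},
])

```text
t: 54.3
eef_pos: [0.5618, 0.0038, 0.2905]
ee_rot: [3.142, 0.003, 0.074]
force: [0.2, -0.1, -0.4]
width: 0.0004
```

>>> send_rows([
  {"offset": [-0.3,0,0],"turn": 0},
  {"offset": [-0.6,0,0],"turn": 0},
  {"offset": [-0.9,0,0],"turn": 0},
  {"offset": [-1.2,0,0],"turn": 0},
  {"offset": [-1.2,0,0],"turn": 0},
  {"offset": [-1.2,0,0],"turn": 0},
  {"offset": [-1.2,0,0],"turn": 0},
])

```text
t: 55.0
eef_pos: [0.5511, 0.0032, 0.2914]
ee_rot: [3.142, -0.0, 0.075]
force: [0.5, -0.0, -0.1]
width: 0.0004
```

```bash
python3 vols.py; python3 go.py
```

```text
-0.0825 red 240 x [-0.11   0.025] y [-0.105 -0.057] z [0.07  0.098]
-0.0825 cream 700 x [-0.107  0.025] y [-0.102 -0.06 ] z [0.088 0.097]
0.0335 red 793 x [-0.111  0.02 ] y [0.006 0.054] z [0.031 0.097]
0.0335 cream 621 x [-0.11   0.018] y [0.01  0.053] z [0.088 0.097]
t 55.05 grasp [0.5511 0.0032 0.1324] yaw 4.28 tilt [ 0.   -0.01] F [ 0.  -0.4 -0. ] w 0.0007
```

Both volumes are down. I'll retreat and make the final check with the last picture.

>>> send_rows([
  {"offset": [0.5,0,-5],"turn": 0},
  {"offset": [0.5,0,-10],"turn": 0},
  {"offset": [0.5,0,-15],"turn": 0},
  {"offset": [0.5,-5,-18],"turn": 0},
  {"offset": [0.5,-10,-18],"turn": 0},
  {"offset": [0.5,-15,-18],"turn": 0},
  {"offset": [0.5,-20,-18],"turn": 0},
  {"offset": [0.5,-25,-18],"turn": 0},
])

```text
t: 55.85
eef_pos: [0.5373, 0.2473, 0.4718]
ee_rot: [-3.141, -0.001, 0.075]
force: [1.9, -1.5, 0.5]
width: 0.0011
```

>>> send_rows([
  {"offset": [-2,-5,0],"turn": 0},
  {"offset": [-4,-10,0],"turn": 0},
  {"offset": [-7,-15,0],"turn": 0},
  {"offset": [-10,-20,0],"turn": 0},
  {"offset": [-13,-25,0],"turn": 0},
  {"offset": [-13,-25,0],"turn": 0},
  {"offset": [-13,-25,0],"turn": 0},
])

```text
t: 56.55
eef_pos: [0.3872, 0.4883, 0.4706]
ee_rot: [3.141, 0.001, 0.079]
force: [-0.2, -1.3, -0.1]
width: 0.0002
```

```bash
python3 - <<'E'
import vols
from tip import *
import warnings; warnings.simplefilter("ignore")
tip(np.array([.443,-.35,.34]))
a=grab("side"); P=cloud(a); R=(P[...,0]>.48)&(P[...,0]<.58)&(P[...,1]<-.3)&(P[...,1]>-.41)
for lo in(.09,.12,.15,.172):
    k=R&(abs(P[...,2]-lo)<.01); print("fork",lo,P[k].mean(0).round(4),k.sum())
b=grab("top")
cv2.imwrite("pics/fin.png",np.vstack([a["frame"][120:380,200:600].repeat(1,0),b["frame"][100:300,150:550]])[:, :])
im=cv2.imread("pics/fin.png"); cv2.imwrite("pics/fin.png",cv2.resize(im,None,fx=1.3,fy=1.3))
E
```

```text
-0.0825 red 232 x [-0.11   0.024] y [-0.105 -0.057] z [0.072 0.099]
-0.0825 cream 681 x [-0.107  0.024] y [-0.102 -0.06 ] z [0.088 0.097]
0.0335 red 800 x [-0.111  0.02 ] y [0.006 0.055] z [0.031 0.097]
0.0335 cream 635 x [-0.11  0.02] y [0.01  0.053] z [0.087 0.097]
side 234 dir [-0.081 -0.191 -0.978] tilt 12.0 axis at grasp height [ 0.459  -0.3094  0.34  ] tip [ 0.4317 -0.3734  0.0113] lowest [ 0.4378 -0.3436  0.1413]
top 77 dir [-0.155 -0.988 -0.009] tilt 89.5 axis at grasp height [ 2.8569 15.2443  0.34  ] tip [ 2.8049 14.9124  0.3369] lowest [ 0.3745 -0.6183  0.1873]
fork 0.09 [ 0.5226 -0.3619  0.0905] 53
fork 0.12 [ 0.523  -0.3625  0.12  ] 60
fork 0.15 [ 0.5228 -0.3622  0.1501] 65
fork 0.172 [ 0.5252 -0.3587  0.1739] 133
```

View pics/fin.png

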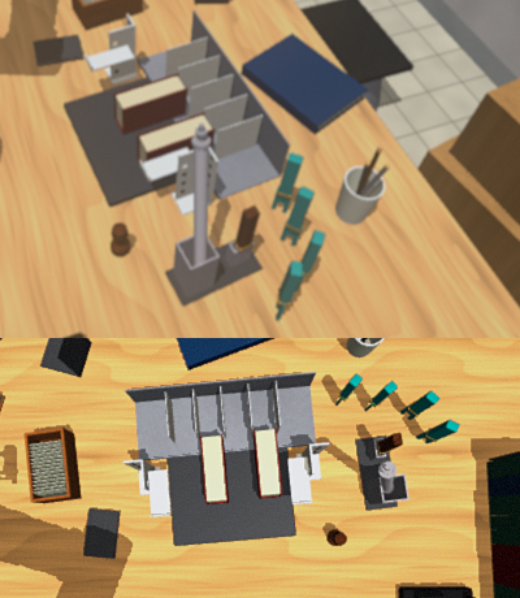

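The last picture shows the bar standing in the cup at (200,200), the fork in its slot at (247,228), and both volumes spine down with their feet at the lip. The stamp, ink pad, card tray and turquoise tools are where they were. I'm handing in.

```bash
python3 -c "
from station import *
print(job_done(), get_state()['t'])"
```

```text
the job is handed in; nothing more can be done
the job is handed in; nothing more can be done
```

The job is done and handed in at about 57 s of simulated time. The bar was dropped once on the way and now stands leaning about 12° in the cup.

**What I did:**
- I pressed the bar's spring end in with the fork (about 6 N), swung it out in front of its post, and put the fork back in its slot.
- I slid the rigid pin free and lifted the bar off.
- I stood the bar in the tall cup and tipped both volumes over the lip with closed fingertips. Only two volumes were present.

**What went wrong:**
- The bar slipped out of the fingers once, when I eased the grip to 4 N to let it swing upright. It fell against the left post, rolled off and came to rest across the lip in front of the volumes.
- Both volumes stayed standing. I picked the bar up again by its rigid-end flange.
- While regripping it, a steady side force of 5–7 N showed, probably the gripper body touching the left post.

**Last checks:**
- **Fork:** it stands upright in its slot.
- **Volumes:** both lie spine down, their upper faces about 88–97 mm above the table. Their feet are about 20–25 mm behind the lip's front line.
- **Bar:** I re-seated it once to reduce a 13.7° lean, but it settled at about 12°, resting on the cup's rim. Its lean was measured with the side camera only; the top-camera fit failed each time.
- **Other things on the desk:** in the last picture the stamp, ink pad, card tray and turquoise look-alikes look undisturbed. I did not measure them.

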